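# Pack the synth modules into the transport dock

## Task

Press the thumb lever to lift the latch bar out of its catch and swing the gate of the transport dock wide open. Stand all the little synth modules upright inside on the dark strip, squared up in one neat row, close side by side. Then swing the gate fully shut so that the latch bar drops back into its catch, and screw the knurled nut down clockwise until it stops tight, leaving the mug, jar and screwdriver alone.

Things in the scene. Friction and masses are not known exactly. Their poses are not given: they have to be found in the camera images.
- dock: Fixed transport dock. Origin on the desk at the foot of the gate's hinge; x from the gate into the dock, y along the shut gate from hinge to latch, z up. Shelf 12 mm thick, x 8 to 158, y -2 to 219 mm; on it two cheeks 20 mm high at x 30 to 130, with y 24 to 166 mm free between them, and a back fence from x 149 mm, 18 mm high. Hinge post 101 mm high.
- row (a point): Centre of the dark strip on the shelf, on the shelf's top face (12 mm above the desk), at x 60, y 95 mm of the dock; same axes as the dock. The strip is 50 mm in x (as deep as a module is long) and 138 mm in y; the row runs along y.
- gate_hinge (a point): Point on the gate's vertical hinge axis, 90 mm above the desk; fixed, axes as the dock's.
- gate (a joint): Gate swing, rad: 0 shut (limit), grows as the free end swings out to the dock's -x, 1.9 fully open (limit). Barred steel gate, 20 to 100 mm above the desk, top rail 18 mm thick, 173 mm long, plus a slotted tongue (28 mm wide, 90 to 94 mm above the desk) that reaches 305 mm from the hinge and, shut, embraces the nut's stud. Light friction: it stays where it is left.
- latch (a joint): Latch bar, rad: 0 bar level, in the catch by its own weight (limit); up to 0.45 as its tip lifts. It clears the hook from about 0.15 and falls back when let go. Pivot on the gate 135 mm from the hinge, 112 mm above the desk. A gate pushed shut by its rail or tongue, lever free, also rides up the hook's slope and drops in.
- latch_ball (a point): Centre of the black ball (22 mm diameter) on the thumb lever, in the gate's plane, 85 mm from the hinge, 150 mm above the desk with the bar down. Pushing it down lifts the bar: at 0.35 rad it is 20 mm lower and 10 mm nearer the hinge. Can be pinched from above across the gate's thickness, turns easily in the fingers; the gate's top is 100 mm above the desk. Axes turn with latch and gate.
- nut (a joint): Knurled brass nut, turn in rad, clockwise from above is positive: 0 to 1.2 at the start (slack), 5.6 tight against its stop. It goes down 1.1 mm per rad; light friction. It does not bar the gate's way, slack or tight.
- nut_top (a point): Centre of the top face of the knurled nut: 36 mm diameter, 34 mm tall, axis vertical, at x 0, y 280 mm of the dock; its top is 135 (slack) to 128 mm (tight) above the desk. Below it is a 46 mm square pillar 87 mm high and, with the gate shut, the gate's tongue up to 94 mm.
- module0: Synth module: plain aluminium box 50 mm (own x) by 30 mm (own y), 45 mm tall, heavy dark base, small knobs 4 mm high on its dark top; about 0.2 kg; origin at the centre of its underside. Either end may face the gate. Two to four of the four modules are present.
- module1: Synth module, same as module0.
- module2: Synth module, same as module0.
- module3: Synth module, same as module0.
- mug: White mug, 76 mm diameter, 85 mm tall, not part of the job. Origin under its centre.
- jar: Small jar, 56 mm diameter, 75 mm tall, not part of the job. Origin under its centre.
- driver: Screwdriver lying on the desk, 160 mm long, not part of the job. Origin under its middle.
- catch (a point): Top of the lip of the steel hook that holds the latch bar, at x -9, y 210, z 115 mm of the dock; axes as the dock's. The bar lies behind (+x of) the lip; the hook's front slopes. A grey pillar behind it (x 26 to 46, y 193 to 217 mm) is 101 mm high.
- keeper (a point): Middle of the underside of the keeper rail, part of the gate: 55 mm inside the gate's plane, 63 mm above the desk, 132 mm long, 8 mm wide, joined to the gate by two arms. With the gate shut it lies just over the modules' tops; the shelf is free from above with the gate about 1.5 rad or more open.
Mind the look-alikes: they are no part of the job. Leave any yellow look-alike of the module2 alone.

How it is judged:
By the outcome, as a careful person would: the job done as asked, in the order asked, and still so for the second after the job is handed in, with the robot touching nothing.
Of module0, module1, module2, module3 only 2 to 4 are there at a start; the rules pass over those that are not, and their reading is None.
At some moment in a run one of module0, module1, module2, module3 may be knocked a few centimetres aside while the robot is not near it.
Once in a run the grip may slacken for a moment while it holds something.
It also fails if it takes over 210 s, if anything falls off the work surface, if the arm or the gripper's body presses on something with over 40 N, if the wrist force passes 120 N, or if a joint passes its speed limit or range.

## Robot

A 6-joint arm with a two-finger parallel gripper is mounted at the origin on the work surface. World frame = base frame: x ahead of the robot, y to its left, z up, the work surface at z = 0. Lengths are in m, angles in rad, forces in N, time in s.
With the tool pointing down it reaches from about 0.225 to 0.725 m from the base axis. Payload 3.1 kg.
Tool frame: the origin (TCP) lies at the very end of the fingers, on their centre line; the grasp point (between the pads) lies 19 mm behind it; z points along the fingers, y is the direction in which the jaws open and shut (so a half turn about z gives the same grasp; the last joint's range is limited). The gripper opens to 85 mm and grips with 20 to 120 N. Pads are 22 mm wide; open, the fingers measure 114 mm over their backs; the gripper's body (76 mm by 85 mm) begins 54 mm behind the grasp point. The pads swing forward as they close: fully open they stand 13 mm farther back than shut.
Start: joints at [0.993, 0.048, 0.099, 1.622, 0, 1.443], TCP at [0.228, 0.473, 0.231] pointing down, gripper open.
Joint ranges: [-2.91, 2.91], [-0.99, 1.94], [-1.21, 1.42], [-2.12, 2.29], [-1.49, 1.47], [-3.14, 3.14]. Speed limits (rad/s): [2.79, 2.79, 3.14, 3.14, 3.14, 3.14].

## Interface

Orientations are given as [roll, pitch, yaw] about the fixed x, y, z axes, in that order (R = Rz(yaw) Ry(pitch) Rx(roll)).
In Python, from bench import get_state, grab_frame, camera_params, close_job gives the robot as it stands.
- The arm moves only by the shell command python3 -m jog 'ROWS'. ROWS is JSON, a list of rows, each a list of 7 numbers: the opening, from 0 (shut) to 1 (fully open), then the shift along the world's x, y, z in units of 30 mm (1.0 is 30 mm), then the turn, a rotation vector about the world's x, y, z in units of 8 degrees (1.0 is 8 degrees). A call has 1 to 8 rows; each row shifts and turns the pose as measured when the row begins; what a row does not reach is not made up. A row lasts 1/8 s, in which the tool goes at most 62.5 mm and 10.7 degrees, less where a joint would pass 70% of its speed; a pose out of reach is approached as far as the arm can. A call is refused whole if a number of a shift passes 1 or a number of a turn 1, either way. A call with a gripper value outside its range is refused whole. The fingers move at their own pace and stop on an object; the grip force is fixed at half the most. Time passes only in rows, so rows that do not move let the fingers close. It gives the time, the measured TCP pose, the force and the opening at its end, in the units of the state.
- get_state(): the state, without advancing time (a new reading comes with each control period).
- grab_frame(name): name is "scene" or "top" or "wrist"; returns (picture, depth): 480x640x3 uint8, red, green, blue; 480x640 float32, m along the optical axis (not along the pixel's ray), 0 where there is no reading.
- camera_params(name): a dict with "intrinsics" (3x3 intrinsics, pixels), "dist_coeffs" ([k1, k2, p1, p2, k3] as OpenCV has them; the pictures are not rectified), "rvec" (rotation vector, rad) and "tvec" (3), from world to camera coordinates, as OpenCV has them; the wrist camera has in their place "mount" (4x4, takes a point from camera to tool coordinates, whose origin is the TCP and whose axes are the flange's). Camera axes: x right, y down, z forward; pixel columns grow to the right and rows downward; lengths in m; the calibration is good to about 2 mm. A picture is of the moment at which its call begins: read the wrist's pose just before it. camera_params takes no time and is no camera call.
- close_job(): hands the job in, once; it reports no verdict.
The state is a dict: "time_s": time; "joint_positions": joint angles; "joint_vel": joint speeds; "effort": joint torques, N m; "tcp_pos": TCP position; "tool_rot": TCP orientation; "contact_force": force on the tool from outside, world axes, zero at the start; "torque": the same for the moment, N m; "width": finger opening in m.
Only numpy, scipy, OpenCV 4.12 (cv2) and the standard library are available. Lean on these libraries where they do the work, as an engineer would, in place of code of your own. Each camera call takes 0.05 s, during which the arm holds its last target. There are 200 camera calls.

## Working session

There is one attempt and no reset: what is moved stays moved. The work goes in short steps, Python scripts to look and compute and a shell command to move; the robot and the scene stay as the last step left them, time stands still between calls to the robot, and variables do not carry over. Pictures are saved under pics/ and viewed, on a budget of 17 in all, crops included, one or two more only if the job needs it, and the job is handed in when it is done.

```bash
mkdir -p pics; cat > h.py <<'E'
import numpy as np, cv2, json
from scipy.spatial.transform import Rotation as R
from bench import get_state, grab_frame, camera_params, close_job
def save(name,fn):
    s=get_state(); p,d=grab_frame(name); cv2.imwrite(f'pics/{fn}.png',p[:,:,::-1]); np.save(f'pics/{fn}.npy',d)
    json.dump({k:np.array(v).tolist() for k,v in s.items()},open(f'pics/{fn}.json','w'),); return p,d
def cam(name,fn=None):
    c=camera_params(name); K=np.array(c['intrinsics'],float); D=np.array(c['dist_coeffs'],float)
    if name=='wrist':
        s=json.load(open(f'pics/{fn}.json')); T=np.eye(4); T[:3,:3]=R.from_euler('xyz',s['tool_rot']).as_matrix(); T[:3,3]=s['tcp_pos']
        T=T@np.array(c['mount'])
    else:
        r=cv2.Rodrigues(np.array(c['rvec'],float))[0]; T=np.eye(4); T[:3,:3]=r.T; T[:3,3]=-r.T@np.array(c['tvec'],float).ravel()
    return K,D,T
def onz(name,px,z,fn=None):
    "intersect pixel rays with plane z"
    K,D,T=cam(name,fn); u=cv2.undistortPoints(np.array(px,float).reshape(-1,1,2),K,D).reshape(-1,2)
    r=np.c_[u,np.ones(len(u))]@T[:3,:3].T; o=T[:3,3]; return o+r*((z-o[2])/r[:,2])[:,None]
def cloud(name,fn):
    K,D,T=cam(name,fn); d=np.load(f'pics/{fn}.npy'); v,u=np.mgrid[:480,:640]
    n=cv2.undistortPoints(np.stack([u,v],-1).reshape(-1,1,2).astype(float),K,D).reshape(480,640,2)
    P=np.concatenate([n*d[...,None],d[...,None]],-1)@T[:3,:3].T+T[:3,3]; P[d==0]=np.nan; return P
def proj(name,X,fn=None):
    K,D,T=cam(name,fn); Ti=np.linalg.inv(T); return cv2.projectPoints(np.array(X,float).reshape(-1,3),cv2.Rodrigues(Ti[:3,:3])[0],Ti[:3,3],K,D)[0].reshape(-1,2)
E
python3 - <<'E'
from h import *
print(get_state())
for n in ('top','scene'): save(n,n+'0')
for n in ('top','scene'): print(cam(n)[2].round(3))
print(np.array(camera_params('wrist')['mount']).round(3))
E
```

```text
{'time_s': 0.0, 'joint_positions': array([9.93194343e-01, 4.87525377e-02, 9.75884926e-02, 1.62199688e+00,
       2.16720545e-05, 1.44302056e+00]), 'joint_vel': array([ 3.08029825e-04, -1.00407926e-03, -5.36658486e-07,  2.34386053e-04,
        9.40258959e-04, -6.94408893e-04]), 'effort': array([ 4.76750865e-04, -3.38778090e+01,  3.20016396e+01,  2.03040306e-02,
       -1.45812970e-05,  8.25017452e-06]), 'tcp_pos': array([0.22793213, 0.47226144, 0.23011155]), 'tool_rot': array([-3.13925009e+00, -3.22811780e-04,  2.69176604e+00]), 'contact_force': array([-0.46408571,  0.05756449,  0.23918804]), 'torque': array([-0.00654092, -0.01965474, -0.05115668]), 'width': 0.08532181967089501}
[[-0.017 -0.996  0.087  0.47 ]
 [-1.     0.018  0.013 -0.1  ]
 [-0.015 -0.086 -0.996  0.886]
 [ 0.     0.     0.     1.   ]]
[[ 0.55   0.513 -0.659  1.21 ]
 [ 0.835 -0.352  0.423 -0.505]
 [-0.015 -0.783 -0.622  0.73 ]
 [ 0.     0.     0.     1.   ]]
[[-0.001 -0.956 -0.292  0.074]
 [ 1.    -0.001 -0.001 -0.   ]
 [ 0.001 -0.292  0.956 -0.143]
 [ 0.     0.     0.     1.   ]]
```

View pics/top0.png

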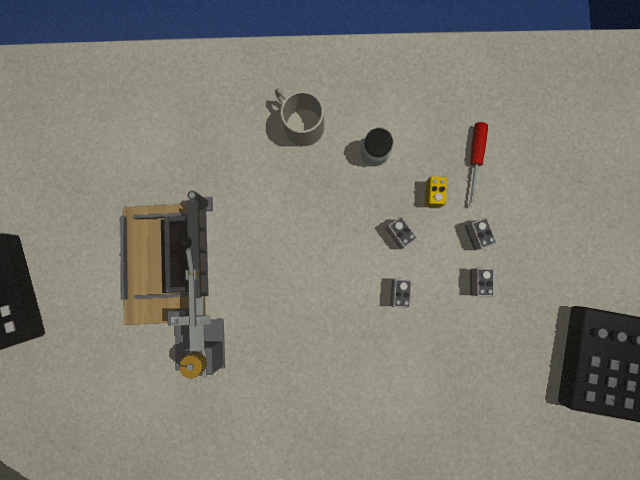

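View pics/scene0.png

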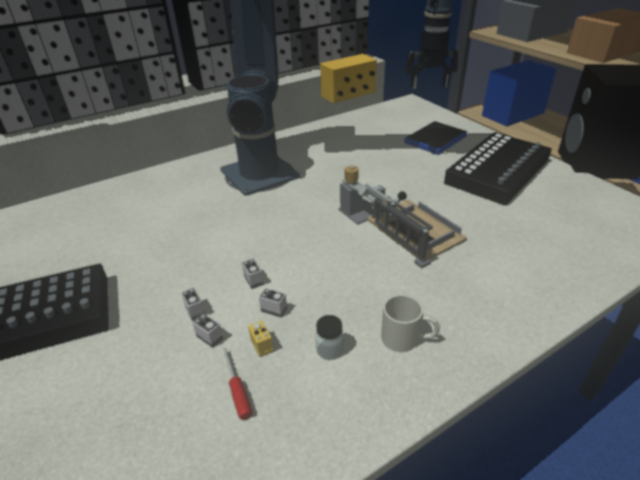

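The top view shows the dock at the left, with its hinge near (197,200), the nut at (190,366) and the ball near (187,243). The four grey modules are at (400,233), (401,292), (481,233) and (484,282), and the yellow look-alike is at (437,190).

```bash
python3 - <<'E'
from h import *
P=cloud('top','top0'); z=P[...,2]; im=cv2.imread('pics/top0.png')
m=((z>0.036)&(z<0.06)).astype(np.uint8); m[:,:340]=0;m[:,540:]=0
n,l,s,c=cv2.connectedComponentsWithStats(m)
for i in range(1,n):
    if s[i,4]<60: continue
    q=P[l==i]; r=cv2.minAreaRect(q[:,:2].astype(np.float32)*1000); print(s[i,4],c[i].round(),np.round(r[0],1),np.round(r[1],1),round(r[2],1),q[:,2].mean().round(4))
cv2.imwrite('pics/dockcrop.png',cv2.resize(im[185:385,110:240],None,fx=3,fy=3,interpolation=cv2.INTER_CUBIC))
# nut: high points
m=((z>0.12)&(z<0.14)).astype(np.uint8); n,l,s,c=cv2.connectedComponentsWithStats(m)
for i in range(1,n):
    if s[i,4]>15: q=P[l==i]; print('high',s[i],c[i].round(1),np.nanmean(q,0).round(4),q[:,2].max())
nz=z[280:330,560-250:360]; print('desk z',np.nanmean(nz),np.nanstd(nz))
E
```

```text
170 [374. 154.] [ 700.8 -194.5] [54.2 33.8] 70.6 0.0467
450 [437. 190.] [ 627.5 -304. ] [28.9 48.5] 84.3 0.0458
488 [403. 231.] [ 554.2 -239. ] [50.  30.8] 34.3 0.0461
508 [483. 233.] [ 549.2 -382.4] [50.1 31.4] 18.7 0.0462
517 [484. 282.] [ 461.2 -380.8] [30.5 49.6] 87.3 0.0462
496 [402. 293.] [ 444.6 -235. ] [30.5 49.9] 84.5 0.0463
high [185 247   8  24 106] [189. 258.] [0.5085 0.1207 0.1272] 0.13756304328011892
high [179 353  26  26 484] [191.2 365.7] [0.3385 0.1147 0.1337] 0.13986767228872887
desk z 0.00028982203396206864 0.0015689237848479887
```

View pics/dockcrop.png

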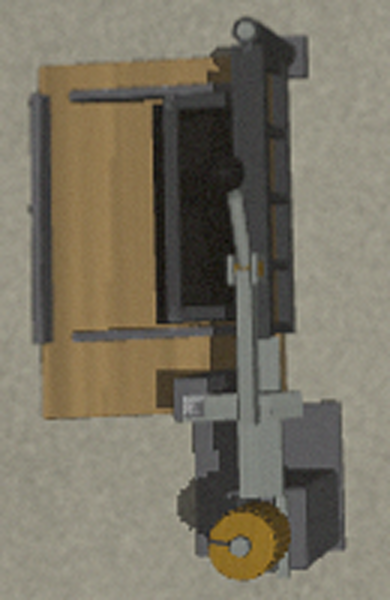

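```bash
cat >> h.py <<'E'
def fit(px,D):
    "dock pose from crop px and dock coords (m)"
    W=np.array([onz('top',[p],d[2])[0,:2] for p,d in zip(px,D)]); D=np.array(D)[:,:2]
    a=W-W.mean(0); b=D-D.mean(0); th=np.arctan2((b[:,0]*a[:,1]-b[:,1]*a[:,0]).sum(),(a*b).sum())
    c,s=np.cos(th),np.sin(th); M=np.array([[c,-s],[s,c]]); t=W.mean(0)-M@D.mean(0); return th,t,(W-(D@M.T+t))*1000
E
python3 - <<'E'
from h import *
px=np.array([[239,545],[245,28],[231,172],[42,65],[45,417]])/3+[110,185]-1/3
D=[[0,.28,.135],[0,0,.101],[0,.085,.150],[.158,-.002,.012],[.158,.219,.012]]
th,t,r=fit(px,D); print(np.degrees(th),t,r.round(1))
P=cloud('top','top0'); z=P[...,2]; q=P[353:379,179:205].reshape(-1,3); q=q[(q[:,2]>.130)&(q[:,2]<.142)]
print(cv2.minEnclosingCircle(q[:,:2].astype(np.float32)), np.median(q[:,2]))
# shelf points
q=P[190:340,100:200].reshape(-1,3); q=q[(q[:,2]>.008)&(q[:,2]<.016)]; r=cv2.minAreaRect(q[:,:2].astype(np.float32)); print(r)
E
```

```text
91.52472044138096 [0.61751731 0.12262391] [[ 0.1  2. ]
 [ 0.6  2.6]
 [-0.  -2.3]
 [-1.2 -1.2]
 [ 0.5 -1.1]]
((0.3374535143375397, 0.11618880182504654), 0.019033512100577354) 0.13448620220244922
((0.49659499526023865, 0.21812871098518372), (0.14773626625537872, 0.25206631422042847), 85.37646484375)
```

```bash
python3 -m jog '[[0.6,0.85,-0.98,0,0,0,0.43],[0.6,0.85,-0.98,0,0,0,0.43],[0.6,0.85,-0.98,0,0,0,0.43],[0.6,0.85,-0.98,0,0,0,0.43],[0.6,0.85,-0.98,0,0,0,0.43],[0.6,0.85,-0.98,0,0,0,0.43],[0.6,0.85,-0.98,0,0,0,0.43],[0.6,0.85,-0.98,0,0,0,0.43]]'
python3 -m jog '[[0.6,0.85,-0.98,0,0,0,0],[0.6,0.85,-0.98,0,0,0,0],[0.6,0,0,0,0,0,0]]'; python3 - <<'E'
from h import *
save('wrist','w1'); s=get_state(); print(s['tcp_pos'],s['tool_rot'],s['contact_force'])
P=cloud('wrist','w1'); z=P[...,2]; m=(z>.145)&(z<.17)&(abs(P[...,0]-.5325)<.03)&(abs(P[...,1]-.12)<.03); print(m.sum(),np.nanmean(P[m],0),P[m].max(0),P[m].min(0))
E
```

```text
time_s: 1.1
tcp_pos: [0.4335, 0.23, 0.2246]
tool_rot: [-3.134, -0.006, -3.088]
contact_force: [0.5, 0.2, -0.6]
width: 0.0515
time_s: 1.48
tcp_pos: [0.4863, 0.1668, 0.2222]
tool_rot: [-3.133, -0.01, -3.092]
contact_force: [-0.7, 0.5, 0.1]
width: 0.0513
[0.48547223 0.16777931 0.2223103 ] [-3.13327916 -0.01045907 -3.09055537] [0.01195051 0.32453398 0.12252021]
128 [0.5272356  0.13087206 0.15351239] [0.53719676 0.13318943 0.15864992] [0.52154672 0.12738239 0.1462761 ]
```

View pics/w1.png

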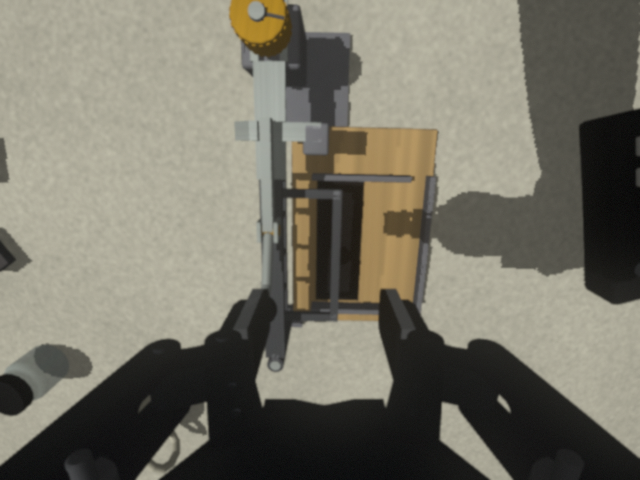

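```bash
python3 - <<'E'
from h import *
for p,zz in (([257,11],.135),([275,364],.101),([437,129],.012)): print(onz('wrist',[p],zz,'w1'))
E
python3 -m jog '[[0.6,0.8,-0.9,0,0,0.14,0.1],[0.6,0.8,-0.9,0,0,0.14,0.1],[0.6,0,0,0,0,0,0]]'; python3 - <<'E'
from h import *
save('wrist','w2'); s=get_state(); print(s['tcp_pos'],s['tool_rot'],s['contact_force'])
E
```

```text
[[0.3354878  0.11689911 0.135     ]]
[[0.61435726 0.12530802 0.101     ]]
[[0.39249104 0.27523217 0.012     ]]
time_s: 1.9
tcp_pos: [0.532, 0.1156, 0.2215]
tool_rot: [-3.138, -0.053, -3.057]
contact_force: [-0.7, 0.4, -0.0]
width: 0.0514
[0.53111214 0.11665094 0.22186621] [-3.13888105 -0.05371234 -3.05564403] [-0.11637474  0.05470356  0.95648314]
```

View pics/w2.png

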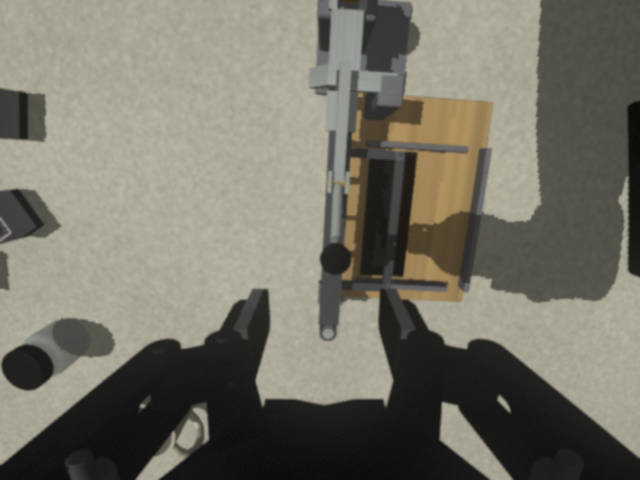

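```bash
python3 - <<'E'
from h import *
print(onz('wrist',[[336,258]],.150,'w2'), onz('wrist',[[328,333]],.101,'w2'))
P=cloud('wrist','w2'); z=P[...,2]; m=(z>.14)&(z<.17)&(abs(P[...,0]-.5325)<.02)&(abs(P[...,1]-.12)<.02); print(m.sum(),np.nanmedian(P[m],0),P[m].max(0),P[m].min(0))
E
python3 -m jog '[[0.6,0,0,0,0,-0.38,-0.42],[0.6,0,0,0,0,0,0]]'
```

```text
[[0.53049997 0.12316659 0.15      ]] [[0.61544065 0.12545481 0.101     ]]
796 [0.52871023 0.1220846  0.15775568] [0.54060374 0.13280621 0.16235037] [0.52019787 0.11153608 0.14718164]
time_s: 2.2
tcp_pos: [0.5291, 0.1194, 0.2217]
tool_rot: [-3.137, -0.001, -3.112]
contact_force: [0.4, -0.5, 0.9]
width: 0.0514
```

```bash
python3 -m jog '[[0.6,0.05,0.1,-0.9,0,0,0],[0.6,0,0,-0.9,0,0,0],[0.6,0,0,-0.9,0,0,0],[0.6,0,0,-0.4,0,0,0],[0.6,0,0,0,0,0,0]]'
```

```text
time_s: 2.82
tcp_pos: [0.5282, 0.1276, 0.1288]
tool_rot: [-3.139, -0.0, -3.101]
contact_force: [0.3, 0.4, -0.9]
width: 0.0515
```

```bash
python3 -m jog '[[0.6,0.08,-0.17,0,0,0,0],[0.3,0,0,0,0,0,0],[0,0,0,0,0,0,0],[0,0,0,0,0,0,0],[0,0,0,0,0,0,0]]'
```

```text
time_s: 3.45
tcp_pos: [0.5324, 0.1228, 0.1322]
tool_rot: [-3.14, 0.004, -3.1]
contact_force: [-0.3, 0.4, -1.2]
width: 0.0188
```

```bash
python3 -m jog '[[0,0.1,0,-0.3,0,0,0],[0,0.1,0,-0.3,0,0,0],[0,0.1,0,-0.15,0,0,0]]'
```

```text
time_s: 3.82
tcp_pos: [0.5434, 0.1228, 0.1121]
tool_rot: [-3.14, 0.009, -3.1]
contact_force: [-4.1, -1.1, 3.0]
width: 0.0191
```

```bash
python3 -m jog '[[0,0.03,-0.345,0,0,0,1],[0,0.08,-0.335,0,0,0,1],[0,0.13,-0.32,0,0,0,1],[0,0.17,-0.3,0,0,0,1]]'
```

```text
time_s: 4.32
tcp_pos: [0.5561, 0.0853, 0.1116]
tool_rot: [3.138, 0.01, -2.522]
contact_force: [-0.1, 1.7, 4.4]
width: 0.0186
```

```bash
python3 -m jog '[[0,0.205,-0.27,0,0,0,1],[0,0.24,-0.24,0,0,0,1],[0,0.27,-0.205,0,0,0,1],[0,0.297,-0.165,0,0,0,1],[0,0.317,-0.122,0,0,0,1],[0,0.33,-0.077,0,0,0,1],[0,0.34,-0.03,0,0,0,1],[0,0.34,0.018,0,0,0,1]]'
```

```text
time_s: 5.32
tcp_pos: [0.6292, 0.0544, 0.113]
tool_rot: [3.139, 0.017, -1.366]
contact_force: [-2.5, 2.0, 4.7]
width: 0.0185
```

```bash
python3 -m jog '[[0.5,0,0,0,0,0,0],[0.5,0,0,0,0,0,0],[0.5,0,0,0.5,0,0,0],[0.5,0,0,1,0,0,0],[0.5,0,0,1,0,0,0],[0.6,0,0,1,0,0,0]]'
python3 -m jog '[[0.76,-0.3,-1,0,0,0,0.7],[0.76,-0.3,-1,0,0,0,0.7],[0.76,-0.3,-1,0,0,0,0.7],[0.76,-0.3,-1,0,0,0,0.7],[0.76,-0.3,-1,0,0,0,0],[0.76,-0.3,-1,0,0,0,0],[0.76,-0.3,-1,0,0,0,0],[0.76,0,0,0,0,0,0]]'
python3 - <<'E'
from h import *
save('wrist','w3');save('top','top1')
a=cv2.imread('pics/w3.png');b=cv2.imread('pics/top1.png'); cv2.imwrite('pics/c3.png',np.vstack([cv2.resize(a,(400,300)),cv2.resize(b[100:340,160:560],(400,240))]))
print(get_state()['tcp_pos'],get_state()['tool_rot'])
E
```

```text
time_s: 6.08
tcp_pos: [0.6248, 0.0535, 0.2162]
tool_rot: [3.128, 0.018, -1.375]
contact_force: [0.0, 0.7, 0.5]
width: 0.0512
time_s: 7.08
tcp_pos: [0.5606, -0.163, 0.2301]
tool_rot: [3.141, 0.007, -0.977]
contact_force: [0.2, 1.2, -0.3]
width: 0.065
[ 0.56127867 -0.16101413  0.23008379] [ 3.14147623  0.00795364 -0.97446086]
```

View pics/c3.png

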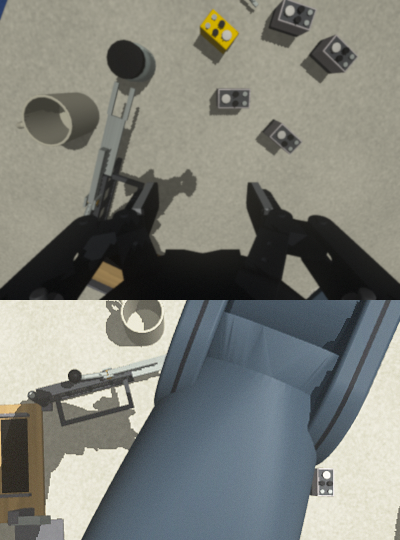

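The gate stands wide open with the strip clear, and the tongue passes over the jar. All the modules are visible from the wrist. I'll measure their poses from the wrist depth.

```bash
cat >> h.py <<'E'
def mods(name,fn,lo=.038,hi=.054):
    P=cloud(name,fn); z=P[...,2]; n,l,s,c=cv2.connectedComponentsWithStats(((z>lo)&(z<hi)).astype(np.uint8),connectivity=4)
    for i in range(1,n):
        if s[i,4]<150: continue
        q=P[l==i]; r=cv2.minAreaRect(q[:,:2].astype(np.float32)*1000); w,h=r[1]; a=r[2] if w>h else r[2]+90
        if 40<max(w,h)<62 and 22<min(w,h)<40: print(s[i,4],c[i].round(),'xy',np.round(r[0],1),np.round(r[1],1),'long',round(a,1),'psi',round(a+90,1))
E
python3 - <<'E'
from h import *
mods('wrist','w3')
E
```

```text
2204 [474.  24.] xy [ 547.3 -382.9] [50.4 31.1] long 19.5 psi 109.5
2136 [350.  47.] xy [ 626.1 -304.2] [31.  50.3] long 175.1 psi 265.1
1974 [542.  86.] xy [ 459.6 -381. ] [31.3 51.2] long 176.8 psi 266.8
649 [229. 105.] xy [ 697.9 -199.7] [32.2 54.6] long 103.5 psi 193.5
1686 [374. 157.] xy [ 552.3 -238.2] [50.2 30.3] long 34.4 psi 124.4
1436 [456. 222.] xy [ 442.7 -233.8] [30.6 51.1] long 175.1 psi 265.1
```

```bash
python3 -m jog '[[0.76,-0.1,-0.95,-0.7,0,0,0],[0.76,-0.1,-0.95,-0.9,0,0,0],[0.76,-0.06,-0.9,-0.9,0,0,0],[0.76,0,0,-0.9,0,0,0],[0.76,0,0,-0.9,0,0,0],[0.76,0,0,0,0,0,0]]'
```

```text
time_s: 7.92
tcp_pos: [0.5566, -0.2396, 0.1007]
tool_rot: [-3.136, 0.006, -0.966]
contact_force: [-0.7, -0.4, 0.4]
width: 0.0648
```

```bash
python3 -m jog '[[0.76,-0.13,0.03,-0.8,0,0,-0.1],[0.76,0,0,-0.8,0,0,0],[0.76,0,0,-0.6,0,0,0],[0.76,0,0,0,0,0,0]]'
```

```text
time_s: 8.43
tcp_pos: [0.5574, -0.237, 0.0398]
tool_rot: [-3.131, -0.002, -0.976]
contact_force: [-0.3, 0.3, -0.6]
width: 0.0647
```

```bash
python3 -m jog '[[0.76,-0.16,-0.05,-0.5,0,0,0],[0.76,0,0,-0.5,0,0,0],[0.76,-0.04,0,-0.1,0,0,0],[0.76,0,0,0,0,0,0]]'
```

```text
time_s: 8.93
tcp_pos: [0.5527, -0.2393, 0.0073]
tool_rot: [-3.13, -0.006, -0.976]
contact_force: [-0.1, 0.2, 0.1]
width: 0.0647
```

```bash
python3 -m jog '[[0,0,0,0,0,0,0],[0,0,0,0,0,0,0],[0,0,0,0,0,0,0],[0,0,0,0.8,0,0,0],[0,0,0,1,0,0,0],[0,0,0,1,0,0,0]]'
```

```text
time_s: 9.68
tcp_pos: [0.5486, -0.237, 0.0879]
tool_rot: [-3.134, 0.005, -0.976]
contact_force: [0.8, 0.5, -1.9]
width: 0.0493
```

```bash
python3 - <<'E'
from h import *
im=cv2.imread('pics/top1.png').max(2); P=cloud('top','top1'); 
print(proj('top',[[.519,.182,.012]]))
x0,y0=155,265
m=np.zeros_like(im); m[200:330,120:200]=((im<45))[200:330,120:200]
n,l,s,c=cv2.connectedComponentsWithStats(m)
for i in range(1,n):
    if s[i,4]>500: 
        v,u=np.where(l==i); W=onz('top',np.c_[u,v],.012); print(s[i],cv2.minAreaRect(W[:,:2].astype(np.float32)*1000))
cv2.imwrite('pics/dock2.png',cv2.resize(cv2.imread('pics/top1.png')[185:385,110:240],None,fx=3,fy=3,interpolation=cv2.INTER_CUBIC))
E
```

```text
[[174.33322109 255.7637783 ]]
```

View pics/dock2.png

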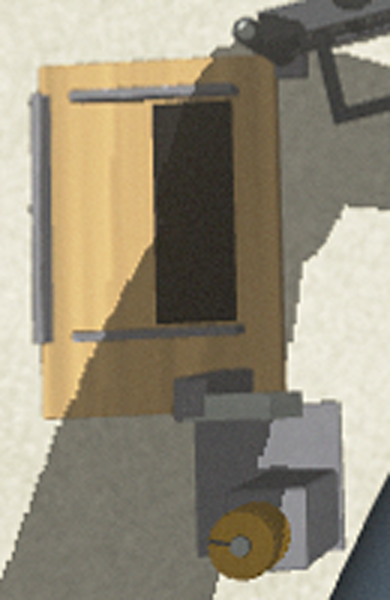

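The strip is fully clear: its corners are at crop (153,104), (232,101), (237,320) and (157,324).

```bash
python3 - <<'E'
from h import *
px=np.array([[153,104],[232,101],[237,320],[157,324],[40,66],[45,418],[239,545]])/3+[110,185]-1/3
D=[[.085,.026,.012],[.035,.026,.012],[.035,.164,.012],[.085,.164,.012],[.158,-.002,.012],[.158,.219,.012],[0,.28,.135]]
th,t,r=fit(px,D); print(np.degrees(th),t,r.round(1)); print(onz('top',px[:4],.012).mean(0))
E
```

```text
91.61960107699122 [0.61688923 0.12384711] [[-0.5  0.5]
 [-1.   0.6]
 [ 0.6  0.5]
 [ 0.3  0.3]
 [-0.9 -1.1]
 [ 0.8 -2. ]
 [ 0.7  1.2]]
[0.52009173 0.18160296 0.012     ]
```

```bash
python3 -m jog '[[0,0,0.5,0.8,0,0,0.9],[0,-0.1,1,0.6,0,0,0.9],[0,-0.1,1,0.1,0,0,0.9],[0,-0.1,1,0,0,0,0.9],[0,-0.1,1,0,0,0,0.9],[0,-0.1,1,0,0,0,0.9],[0,-0.1,1,0,0,0,0.9],[0,0,1,0,0,0,0.9]]'
python3 -m jog '[[0,0.1,1,0,0,0,0],[0,0.1,1,0,0,0,0],[0,0.1,1,0,0,0,0],[0,0.1,1,0,0,0,0],[0,0.1,1,0,0,0,0],[0,0.1,1,0,0,0,0],[0,0,0,0,0,0,0]]'
```

```text
time_s: 10.68
tcp_pos: [0.5368, 0.042, 0.1358]
tool_rot: [3.105, 0.0, -0.026]
contact_force: [1.3, -0.0, -1.3]
width: 0.0491
time_s: 11.55
tcp_pos: [0.552, 0.2322, 0.1324]
tool_rot: [3.105, 0.006, -0.019]
contact_force: [-1.1, -0.8, -2.9]
width: 0.0495
```

```bash
python3 -m jog '[[0,0.22,-0.8,-0.6,0.26,-0.04,0.34],[0,0.22,-0.8,-0.8,0,0,0],[0,0,0,-0.8,0,0,0],[0,0,0,0,0,0,0]]'
```

```text
time_s: 12.05
tcp_pos: [0.5644, 0.1805, 0.064]
tool_rot: [3.14, 0.001, 0.03]
contact_force: [0.1, 0.6, -2.0]
width: 0.0489
```

```bash
python3 -m jog '[[0,0.03,0.1,-0.6,0,0,0],[0,0,0,-0.6,0,0,0],[0,0,0,-0.1,0,0,0],[0,0,0,0,0,0,0]]'
```

```text
time_s: 12.55
tcp_pos: [0.5664, 0.184, 0.0245]
tool_rot: [3.14, -0.002, 0.031]
contact_force: [-0.6, -0.3, -2.4]
width: 0.0491
```

```bash
python3 -m jog '[[0,-0.04,-0.02,-0.1,0,0,0],[0,0,0,-0.05,0,0,0],[0,0,0,0,0,0,0]]'
```

```text
time_s: 12.92
tcp_pos: [0.5662, 0.1838, 0.0213]
tool_rot: [3.14, -0.004, 0.031]
contact_force: [-0.4, 1.0, -2.1]
width: 0.0494
```

```bash
python3 -m jog '[[0,0,0,-0.06,0,0,0],[0,0,0,-0.03,0,0,0],[0,0,0,0,0,0,0]]'
```

```text
time_s: 13.3
tcp_pos: [0.5669, 0.1839, 0.0201]
tool_rot: [3.141, -0.006, 0.031]
contact_force: [-0.2, 1.3, -1.7]
width: 0.0496
```

```bash
python3 -m jog '[[0,-0.03,0,-0.06,0,0,0],[0,0,0,-0.02,0,0,0],[0.7,0,0,0,0,0,0],[0.7,0,0,0,0,0,0],[0.7,0,0,0.5,0,0,0],[0.7,0,0,1,0,0,0],[0.76,0,0,1,0,0,0],[0.76,0,0,1,0,0,0]]'
```

```text
time_s: 14.3
tcp_pos: [0.5655, 0.1836, 0.1267]
tool_rot: [3.14, -0.005, 0.031]
contact_force: [-0.6, -0.2, 0.1]
width: 0.0649
```

```bash
python3 -m jog '[[0.76,-0.2,-1,0.3,0,0,-0.6],[0.76,-0.2,-1,0.3,0,0,-0.6],[0.76,-0.2,-1,0.3,0,0,-0.6],[0.76,-0.2,-1,0.2,0,0,-0.6],[0.76,0,-1,0,0,0,-0.6],[0.76,0,-1,0,0,0,-0.6],[0.76,0,-1,0,0,0,-0.6],[0.76,0,-1,0,0,0,-0.6]]'
python3 -m jog '[[0.76,0,-1,0.3,0,0,-0.6],[0.76,0,-1,0.3,0,0,-0.6],[0.76,0,-1,0.3,0,0,-0.6],[0.76,0,-1,0.3,0,0,-0.6],[0.76,0,-1,0,0,0,-0.6],[0.76,0,-1,0,0,0,-0.6],[0.76,0,-0.6,0,0,0,-0.6],[0.76,0,0,0,0,0,0]]'
python3 - <<'E'
from h import *
save('wrist','w4');mods('wrist','w4'); s=get_state();print(s['tcp_pos'],s['tool_rot'])
E
```

```text
time_s: 15.3
tcp_pos: [0.5468, -0.0609, 0.1768]
tool_rot: [-3.135, -0.029, -0.656]
contact_force: [-0.6, 0.5, 0.2]
width: 0.0649
time_s: 16.3
tcp_pos: [0.548, -0.2686, 0.2242]
tool_rot: [-3.127, -0.04, -1.266]
contact_force: [-0.2, -0.2, -1.3]
width: 0.0649
1848 [364. 110.] xy [ 547.3 -383.4] [50.  30.1] long 19.4 psi 109.4
1779 [450. 141.] xy [ 459.9 -382. ] [30.1 50.7] long 177.9 psi 267.9
1651 [260. 167.] xy [ 626.2 -304.4] [30.5 50.1] long 173.9 psi 263.9
725 [170. 236.] xy [ 700.5 -205.5] [32.1 54.5] long 134.0 psi 224.0
1204 [411. 283.] xy [ 443.  -234.9] [30.1 50.9] long 175.1 psi 265.1
[ 0.54805863 -0.26787255  0.22442719] [-3.12691896 -0.04010029 -1.26444165]
```

```bash
cat >> h.py <<'E'
def go(x,y,z,psi):
    s=get_state(); d=(np.array([x,y,z])-s['tcp_pos'])/.03
    rv=(R.from_euler('xyz',[np.pi,0,np.radians(psi)])*R.from_euler('xyz',s['tool_rot']).inv()).as_rotvec(degrees=True)/8
    print('units',d.round(2),rv.round(2))
E
python3 -c "
from h import *
go(.5475,-.383,.1,289.4)"
```

```text
units [-0.02 -3.84 -4.15] [0.24 0.19 0.23]
```

```bash
python3 -m jog '[[0.76,0,-0.95,-0.8,0.24,0.19,0.23],[0.76,0,-0.95,-0.85,0,0,0],[0.76,0,-0.95,-0.85,0,0,0],[0.76,0,-0.95,-0.85,0,0,0],[0.76,0,-0.2,-0.8,0,0,0],[0.76,0,0,0,0,0,0]]'
python3 -c "
from h import *
go(.5475,-.383,.007,289.4)"
```

```text
time_s: 17.1
tcp_pos: [0.5511, -0.3839, 0.1016]
tool_rot: [-3.136, -0.001, -1.214]
contact_force: [-0.5, -0.1, -0.2]
width: 0.0645
units [-0.12  0.03 -3.15] [-0.01  0.04 -0.13]
```

```bash
python3 -m jog '[[0.76,-0.14,0,-0.85,0,0.04,-0.13],[0.76,0,0,-0.85,0,0,0],[0.76,-0.05,0,-0.6,0,0,0],[0.76,0,0,0,0,0,0]]'
python3 -c "
from h import *
go(.5475,-.383,.007,289.4)"
```

```text
time_s: 17.6
tcp_pos: [0.5493, -0.3814, 0.0385]
tool_rot: [-3.135, -0.006, -1.226]
contact_force: [-0.1, 0.1, -0.5]
width: 0.0648
units [-0.06 -0.05 -1.05] [ 0.02  0.06 -0.05]
```

```bash
python3 -m jog '[[0.76,-0.1,-0.06,-0.55,0,0.06,-0.05],[0.76,0,0,-0.5,0,0,0],[0.76,0,0,-0.05,0,0,0],[0.3,0,0,0,0,0,0],[0,0,0,0,0,0,0],[0,0,0,0,0,0,0]]'
python3 -m jog '[[0,0,0,0.8,0,0,0],[0,0,0,1,0,0,0],[0,0,0,1,0,0,0]]'
```

```text
time_s: 18.35
tcp_pos: [0.5478, -0.3844, 0.0067]
tool_rot: [-3.141, -0.007, -1.232]
contact_force: [0.4, -0.4, -1.8]
width: 0.0495
time_s: 18.73
tcp_pos: [0.5437, -0.381, 0.0858]
tool_rot: [3.135, 0.005, -1.232]
contact_force: [0.1, -0.3, -2.9]
width: 0.0492
```

```bash
python3 -m jog '[[0,-0.1,0.6,0.8,0,0,0.75],[0,-0.1,1,0.6,0,0,0.75],[0,-0.1,1,0.1,0,0,0.75],[0,-0.1,1,0,0,0,0.75],[0,-0.1,1,0,0,0,0.75],[0,-0.1,1,0,0,0,0.75],[0,0,1,0,0,0,0.75],[0,0,1,0,0,0,0.75]]'
python3 -m jog '[[0,0,1,0,0,0,0.7],[0,0,1,0,0,0,0.7],[0,0,1,0,0,0,0.7],[0,0,1,0,0,0,0.7],[0,0,1,0,0,0,0.3],[0,0,1,0,0,0,0],[0,0,1,0,0,0,0],[0,0,1,0,0,0,0]]'
python3 -c "
from h import *
go(.530,.182,.09,361.6)"
```

```text
time_s: 19.73
tcp_pos: [0.5263, -0.1436, 0.133]
tool_rot: [3.131, 0.002, -0.383]
contact_force: [0.5, 0.5, -2.5]
width: 0.0494
time_s: 20.72
tcp_pos: [0.5307, 0.1505, 0.1299]
tool_rot: [3.093, 0.008, -0.004]
contact_force: [1.0, -0.5, -2.7]
width: 0.0492
units [-0.02  1.05 -1.33] [ 0.35 -0.05  0.23]
```

```bash
python3 -m jog '[[0,-0.02,0.5,0,0.35,-0.05,0.23],[0,0,0.55,0,0,0,0],[0,0,0,-0.6,0,0,0],[0,0,0,-0.6,0,0,0],[0,0,0,0,0,0,0]]'
python3 -c "
from h import *
go(.530,.1825,.022,361.6)"
```

```text
time_s: 21.35
tcp_pos: [0.5277, 0.1844, 0.0886]
tool_rot: [3.14, 0.005, 0.031]
contact_force: [-0.5, -0.4, -3.1]
width: 0.0494
units [ 0.08 -0.06 -2.22] [ 0.01 -0.04 -0.02]
```

```bash
python3 -m jog '[[0,0.03,-0.06,-0.8,0,-0.04,-0.02],[0,0,0,-0.8,0,0,0],[0,0,0,-0.6,0,0,0],[0,0,0,0,0,0,0]]'
python3 -c "
from h import *
go(.530,.1825,.020,361.6)"
```

```text
time_s: 21.85
tcp_pos: [0.5286, 0.1804, 0.0201]
tool_rot: [3.139, 0.0, 0.024]
contact_force: [-0.5, -0.5, -2.3]
width: 0.0494
units [ 0.05  0.07 -0.  ] [ 0.02 -0.    0.02]
```

```bash
python3 -m jog '[[0,0.1,0.09,-0.01,0,0,0.02],[0,0.05,0,0,0,0,0],[0,0,0,0,0,0,0]]'; python3 -m jog '[[0,0.06,0,0,0,0,0],[0,0,0,0,0,0,0]]'
```

```text
time_s: 22.22
tcp_pos: [0.5359, 0.1836, 0.0226]
tool_rot: [3.14, -0.005, 0.027]
contact_force: [0.0, 1.3, -2.2]
width: 0.0493
time_s: 22.48
tcp_pos: [0.5381, 0.1838, 0.0235]
tool_rot: [3.14, -0.006, 0.027]
contact_force: [-0.6, -0.8, -2.9]
width: 0.0493
```

```bash
python3 -m jog '[[0,-0.03,0,-0.1,0,0.03,0],[0,0,0,-0.05,0,0,0],[0,0,0,0,0,0,0]]'
```

```text
time_s: 22.85
tcp_pos: [0.5374, 0.1838, 0.0188]
tool_rot: [3.14, -0.002, 0.027]
contact_force: [-0.0, 0.0, -2.3]
width: 0.0494
```

```bash
python3 -m jog '[[0.7,0,0,0,0,0,0],[0.7,0,0,0,0,0,0],[0.7,0,0,0.5,0,0,0],[0.7,0,0,1,0,0,0],[0.76,0,0,1,0,0,0],[0.76,0,0,1,0,0,0],[0.76,-0.2,-1,0.2,0,0,-0.9],[0.76,-0.2,-1,0.2,0,0,-0.9]]'
python3 -m jog '[[0.76,-0.2,-1,0.2,0,0,-0.9],[0.76,-0.2,-1,0.2,0,0,-0.9],[0.76,-0.3,-1,0.2,0,0,-0.9],[0.76,-0.3,-1,0.2,0,0,-0.9],[0.76,-0.3,-1,0.2,0,0,-0.9],[0.76,-0.3,-1,0.2,0,0,-0.9],[0.76,-0.3,-1,0.2,0,0,-0.9],[0.76,-0.3,-1,0.2,0,0,-0.9]]'
python3 -m jog '[[0.76,-0.2,-0.5,0,0,0,-0.9],[0.76,-0.2,-0.5,0,0,0,-0.9],[0.76,0,0,0,0,0,0]]'
python3 - <<'E'
from h import *
save('wrist','w5');mods('wrist','w5');go(.443,-.2345,.09,265.1); print(get_state()['tcp_pos'])
E
```

```text
time_s: 23.85
tcp_pos: [0.5289, 0.1249, 0.1494]
tool_rot: [-3.139, -0.015, -0.228]
contact_force: [-0.0, -1.0, -0.7]
width: 0.0651
time_s: 24.85
tcp_pos: [0.4648, -0.123, 0.215]
tool_rot: [-3.125, -0.034, -1.266]
contact_force: [-0.3, -0.6, 0.8]
width: 0.0652
time_s: 25.22
tcp_pos: [0.4532, -0.1566, 0.2213]
tool_rot: [-3.117, -0.039, -1.529]
contact_force: [0.0, 0.2, -0.3]
width: 0.0649
1985 [148.  60.] xy [ 625.8 -304.3] [30.8 51.5] long 174.4 psi 264.4
1778 [343. 145.] xy [ 442.6 -234.3] [30.4 50.2] long 174.7 psi 264.7
933 [ 90. 174.] xy [ 698.9 -197.6] [36.2 55.3] long 96.0 psi 186.0
units [-0.35 -2.61 -4.38] [ 0.28  0.17 -0.92]
[ 0.45340312 -0.15609527  0.22137498]
```

```bash
python3 -m jog '[[0.76,-0.15,-0.9,-0.9,0.28,0.17,-0.5],[0.76,-0.15,-0.9,-0.9,0,0,-0.42],[0.76,-0.1,-0.8,-0.9,0,0,0],[0.76,0,0,-0.9,0,0,0],[0.76,0,0,-0.7,0,0,0],[0.76,0,0,0,0,0,0]]'
python3 -c "
from h import *
go(.4427,-.2345,.007,264.9)"
```

```text
time_s: 26.02
tcp_pos: [0.4449, -0.2325, 0.0937]
tool_rot: [-3.132, 0.001, -1.642]
contact_force: [-0.1, 0.6, 0.3]
width: 0.0646
units [-0.07 -0.07 -2.89] [ 0.    0.07 -0.13]
```

```bash
python3 -m jog '[[0.76,-0.09,-0.07,-0.85,0,0.07,-0.13],[0.76,0,0,-0.85,0,0,0],[0.76,-0.02,-0.03,-0.6,0,0,0],[0.76,0,0,0,0,0,0]]'
python3 -c "
from h import *
go(.4427,-.2345,.007,264.9)"
```

```text
time_s: 26.52
tcp_pos: [0.446, -0.2357, 0.0291]
tool_rot: [-3.133, -0.004, -1.653]
contact_force: [0.3, -0.1, -0.6]
width: 0.0649
units [-0.11  0.04 -0.74] [ 0.03  0.06 -0.05]
```

```bash
python3 -m jog '[[0.76,-0.13,0.04,-0.5,0.02,0.06,-0.05],[0.76,0,0,-0.22,0,0,0],[0.76,0,0,-0.02,0,0,0],[0.3,0,0,0,0,0,0],[0,0,0,0,0,0,0],[0,0,0,0,0,0,0]]'
python3 -m jog '[[0,0,0,0.8,0,0,0],[0,0,0,1,0,0,0],[0,0,0,1,0,0,0]]'
```

```text
time_s: 27.28
tcp_pos: [0.4436, -0.2356, 0.0086]
tool_rot: [-3.139, -0.004, -1.66]
contact_force: [-0.2, 0.2, -1.7]
width: 0.0496
time_s: 27.65
tcp_pos: [0.4394, -0.2326, 0.0892]
tool_rot: [3.135, 0.002, -1.66]
contact_force: [0.8, -0.1, -2.0]
width: 0.0491
```

```bash
python3 -m jog '[[0,0,0.6,0.8,0,0,-0.8],[0,0.1,1,0.6,0,0,-0.8],[0,0.1,1,0.1,0,0,-0.8],[0,0.1,1,0,0,0,-0.8],[0,0.2,1,0,0,0,-0.8],[0,0.2,1,0,0,0,-0.8],[0,0.2,1,0,0,0,-0.8],[0,0.2,1,0,0,0,-0.8]]'
python3 -m jog '[[0,0.2,1,0,0,0,-0.8],[0,0.2,1,0,0,0,-0.8],[0,0.2,1,0,0,0,-0.8],[0,0.2,1,0,0,0,-0.8],[0,0.2,1,0,0,0,-0.8],[0,0,0,0,0,0,0]]'
python3 -c "
from h import *
go(.499,.1825,.09,181.6)"
```

```text
time_s: 28.65
tcp_pos: [0.4727, -0.0003, 0.1365]
tool_rot: [3.138, -0.0, -2.589]
contact_force: [-0.1, 0.3, -1.9]
width: 0.0494
time_s: 29.4
tcp_pos: [0.5011, 0.1565, 0.133]
tool_rot: [3.137, -0.005, 3.12]
contact_force: [-0.6, -1.1, -3.2]
width: 0.0492
units [-0.07  0.87 -1.43] [-0.03 -0.04  0.36]
```

```bash
python3 -m jog '[[0,-0.02,0.45,0,-0.03,-0.04,0.36],[0,0,0.4,0,0,0,0],[0,0,0,-0.8,0,0,0],[0,0,0,-0.6,0,0,0],[0,0,0,0,0,0,0]]'
python3 -c "
from h import *
go(.499,.183,.022,181.6)"
```

```text
time_s: 30.02
tcp_pos: [0.4997, 0.183, 0.0894]
tool_rot: [-3.141, -0.0, -3.109]
contact_force: [-0.6, 0.4, -2.5]
width: 0.0493
units [-0.02  0.   -2.25] [ 0.   -0.   -0.03]
```

```bash
python3 -m jog '[[0,0,0,-0.8,0,0,-0.03],[0,0,0,-0.8,0,0,0],[0,0,0,-0.6,0,0,0],[0,0,0,0,0,0,0]]'
python3 -c "
from h import *
go(.499,.1825,.0208,181.6)"
```

```text
time_s: 30.52
tcp_pos: [0.5019, 0.1828, 0.0247]
tool_rot: [3.141, 0.005, -3.115]
contact_force: [0.1, 0.3, -2.8]
width: 0.0496
units [-0.1  -0.01 -0.13] [-0.01  0.03  0.01]
```

```bash
python3 -m jog '[[0,0.07,0,-0.08,0,0.03,0],[0,0,0,0,0,0,0]]';  python3 -m jog '[[0,0.05,0,-0.1,0,0,0],[0,0,0,0,0,0,0]]'
```

```text
time_s: 30.78
tcp_pos: [0.5047, 0.1831, 0.0239]
tool_rot: [3.14, 0.001, -3.115]
contact_force: [-1.2, 0.8, -4.2]
width: 0.049
time_s: 31.02
tcp_pos: [0.5057, 0.1832, 0.0215]
tool_rot: [3.14, 0.0, -3.114]
contact_force: [-0.6, -0.1, -3.0]
width: 0.0495
```

```bash
python3 -m jog '[[0,0,-0.02,-0.05,0,0,0],[0,0,0,0,0,0,0],[0.7,0,0,0,0,0,0],[0.7,0,0,0,0,0,0],[0.7,0,0,0.5,0,0,0],[0.7,0,0,1,0,0,0],[0.76,0,0,1,0,0,0],[0.76,0,0,1,0,0,0]]'
python3 -m jog '[[0.76,-0.1,-1,0.2,0,0,0.65],[0.76,-0.1,-1,0.2,0,0,0.65],[0.76,-0.1,-1,0.2,0,0,0.65],[0.76,-0.1,-1,0.2,0,0,0.65],[0.76,-0.1,-1,0.2,0,0,0.65],[0.76,-0.1,-1,0.2,0,0,0.65],[0.76,-0.1,-1,0.2,0,0,0.65],[0.76,-0.1,-1,0.2,0,0,0.65]]'
python3 -m jog '[[0.76,-0.1,-1,0.2,0,0,0.65],[0.76,-0.1,-1,0.2,0,0,0.65],[0.76,-0.1,-1,0.2,0,0,0.65],[0.76,-0.1,-1,0.2,0,0,0.65],[0.76,-0.1,-1,0,0,0,0.65],[0.76,-0.1,-1,0,0,0,0.65],[0.76,-0.1,-1,0,0,0,0.65],[0.76,0,0,0,0,0,0]]'
python3 - <<'E'
from h import *
save('wrist','w6');mods('wrist','w6');go(.4597,-.3815,.09,267); print(get_state()['tcp_pos'])
E
```

```text
time_s: 32.02
tcp_pos: [0.509, 0.1828, 0.132]
tool_rot: [3.139, 0.008, -3.115]
contact_force: [0.9, 0.2, 0.0]
width: 0.0647
time_s: 33.02
tcp_pos: [0.4928, -0.0628, 0.2005]
tool_rot: [-3.131, 0.036, -2.359]
contact_force: [-0.1, -0.0, 0.6]
width: 0.0649
time_s: 34.02
tcp_pos: [0.4743, -0.2851, 0.2406]
tool_rot: [-3.106, 0.031, -1.706]
contact_force: [-0.1, -0.2, 0.1]
width: 0.0651
1752 [333. 108.] xy [ 459.7 -382.1] [29.9 50.6] long 177.6 psi 267.6
1355 [188. 209.] xy [ 626.1 -304.5] [30.6 50.8] long 174.8 psi 264.8
631 [153. 298.] xy [ 700.  -203.4] [34.9 54.5] long 123.7 psi 213.7
units [-0.49 -3.25 -5.03] [-0.2   0.27  0.59]
[ 0.47447552 -0.28401484  0.24098028]
```

```bash
python3 -m jog '[[0.76,-0.15,-0.85,-0.9,-0.2,0.27,0.59],[0.76,-0.15,-0.85,-0.9,0,0,0],[0.76,-0.15,-0.85,-0.9,0,0,0],[0.76,-0.1,-0.7,-0.9,0,0,0],[0.76,0,0,-0.9,0,0,0],[0.76,0,0,-0.5,0,0,0],[0.76,0,0,0,0,0,0]]'
python3 -c "
from h import *
go(.4597,-.382,.007,267.3)"
```

```text
time_s: 34.95
tcp_pos: [0.4623, -0.3784, 0.0954]
tool_rot: [-3.131, -0.006, -1.617]
contact_force: [0.3, -0.0, -0.2]
width: 0.065
units [-0.09 -0.12 -2.95] [ 0.04  0.08 -0.01]
```

```bash
python3 -m jog '[[0.76,-0.1,-0.14,-0.85,0.04,0.08,0],[0.76,0,0,-0.85,0,0,0],[0.76,-0.03,-0.02,-0.6,0,0,0],[0.76,0,0,0,0,0,0]]'
python3 -c "
from h import *
go(.4597,-.382,.007,267.3)"
```

```text
time_s: 35.45
tcp_pos: [0.4599, -0.3841, 0.0256]
tool_rot: [-3.14, -0.004, -1.615]
contact_force: [0.0, -0.2, 1.1]
width: 0.0649
units [-0.01  0.07 -0.62] [ 0.03  0.01 -0.02]
```

```bash
python3 -m jog '[[0.76,-0.02,0.07,-0.4,0.02,0,0],[0.76,0,0,-0.2,0,0,0],[0.76,0,0,-0.02,0,0,0],[0.3,0,0,0,0,0,0],[0,0,0,0,0,0,0],[0,0,0,0,0,0,0]]'
python3 -m jog '[[0,0,0,0.8,0,0,0],[0,0,0,1,0,0,0],[0,0,0,1,0,0,0]]'
```

```text
time_s: 36.2
tcp_pos: [0.4602, -0.3831, 0.0081]
tool_rot: [-3.137, -0.004, -1.615]
contact_force: [-0.0, -0.6, -1.8]
width: 0.0495
time_s: 36.58
tcp_pos: [0.4567, -0.3795, 0.0881]
tool_rot: [3.137, 0.005, -1.615]
contact_force: [-0.1, 0.8, -2.4]
width: 0.0493
```

```bash
python3 -m jog '[[0,0,0.6,0.8,0,0,-0.7],[0,0,1,0.6,0,0,-0.7],[0,0,1,0.1,0,0,-0.7],[0,0,1,0,0,0,-0.7],[0,0,1,0,0,0,-0.7],[0,0,1,0,0,0,-0.7],[0,0,1,0,0,0,-0.7],[0,0,1,0,0,0,-0.7]]'
python3 -m jog '[[0,0.05,1,0,0,0,-0.7],[0,0.05,1,0,0,0,-0.7],[0,0.05,1,0,0,0,-0.7],[0,0.05,1,0,0,0,-0.7],[0,0.05,1,0,0,0,-0.7],[0,0.05,1,0,0,0,-0.7],[0,0.05,1,0,0,0,-0.7],[0,0.05,1,0,0,0,-0.5]]'
python3 -c "
from h import *
go(.470,.181,.13,181.6)"
```

```text
time_s: 37.58
tcp_pos: [0.4566, -0.1476, 0.1361]
tool_rot: [3.141, 0.002, -2.428]
contact_force: [0.4, 0.6, -1.7]
width: 0.0492
time_s: 38.58
tcp_pos: [0.4658, 0.1008, 0.1337]
tool_rot: [3.14, 0.0, 3.075]
contact_force: [-0.2, 0.4, -1.9]
width: 0.0494
units [ 0.14  2.67 -0.12] [-0.01  0.    0.68]
```

```bash
python3 -m jog '[[0,0.05,0.9,0,0,0,0.4],[0,0.05,0.9,0,0,0,0.28],[0,0.03,0.7,0,0,0,0],[0,0,0,-0.7,0,0,0],[0,0,0,-0.7,0,0,0],[0,0,0,0,0,0,0]]'
python3 -c "
from h import *
go(.470,.1815,.022,181.6)"
```

```text
time_s: 39.33
tcp_pos: [0.4678, 0.181, 0.0893]
tool_rot: [3.139, -0.002, -3.106]
contact_force: [-0.6, -1.0, -2.6]
width: 0.0493
units [ 0.07  0.02 -2.24] [-0.02 -0.02 -0.06]
```

```bash
python3 -m jog '[[0,0.02,0.02,-0.8,-0.02,-0.02,-0.06],[0,0,0,-0.8,0,0,0],[0,0,0,-0.6,0,0,0],[0,0,0,0,0,0,0]]'
python3 -c "
from h import *
go(.474,.1815,.0202,181.6)"
```

```text
time_s: 39.83
tcp_pos: [0.4704, 0.1817, 0.0249]
tool_rot: [3.141, 0.005, -3.115]
contact_force: [-0.8, 0.4, -1.6]
width: 0.0493
units [ 0.12 -0.01 -0.16] [-0.    0.04  0.01]
```

```bash
python3 -m jog '[[0,0.08,0,-0.12,0,0.04,0],[0,0,0,0,0,0,0]]';  python3 -m jog '[[0,0.06,0,-0.1,0,0,0],[0,0,0,-0.03,0,0,0]]'
```

```text
time_s: 40.08
tcp_pos: [0.4745, 0.182, 0.0231]
tool_rot: [3.141, 0.003, -3.115]
contact_force: [-0.8, 0.4, -2.5]
width: 0.0494
time_s: 40.33
tcp_pos: [0.4758, 0.1821, 0.0202]
tool_rot: [3.14, 0.001, -3.115]
contact_force: [-1.0, -0.2, -0.9]
width: 0.0491
```

```bash
python3 -m jog '[[0.7,0,0,0,0,0,0],[0.7,0,0,0,0,0,0],[0.7,0,0,0.5,0,0,0],[0.7,0,0,1,0,0,0],[0.76,0,0,1,0,0,0],[0.76,0.5,0,1,0,0,0],[0.76,0.9,0,1,0,0,0],[0.76,1,0,0.5,0,0,0]]'
python3 -m jog '[[0.76,1,0,0,0,0,0],[0.76,0.5,0,0,0,0,0],[0.76,0,0,0,0,0,0]]'
python3 - <<'E'
from h import *
save('wrist','w7');mods('wrist','w7',.05,.07)
print(get_state()['tcp_pos'],get_state()['tool_rot'])
E
```

```text
time_s: 41.32
tcp_pos: [0.5518, 0.183, 0.1838]
tool_rot: [3.138, 0.014, -3.114]
contact_force: [0.7, -0.2, -0.5]
width: 0.0649
time_s: 41.7
tcp_pos: [0.6028, 0.1832, 0.1914]
tool_rot: [3.136, 0.027, -3.115]
contact_force: [0.1, -0.4, 0.0]
width: 0.0646
[0.60216937 0.18326713 0.19141218] [ 3.13638453  0.02627504 -3.11433953]
```

View pics/w7.png

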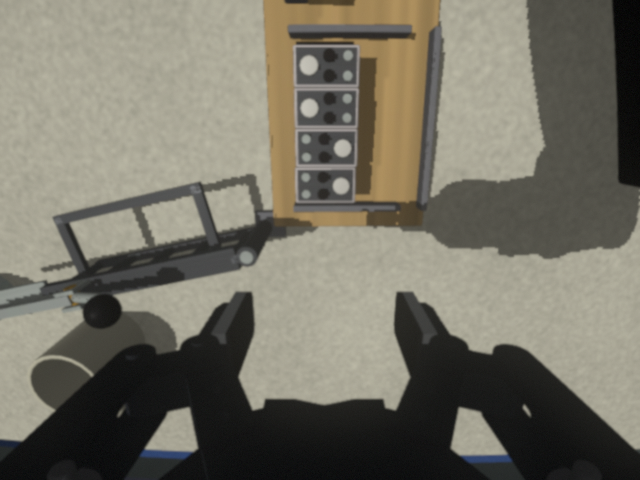

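The four modules stand in one row, with tops at columns 294–358 and rows 44–204. There may be a small gap at row 87 between the first two.

```bash
python3 - <<'E'
from h import *
im=cv2.imread('pics/w7.png'); cv2.imwrite('pics/row.png',cv2.resize(im[25:225,255:375],None,fx=3,fy=3,interpolation=cv2.INTER_CUBIC)[:600])
P=cloud('wrist','w7'); z=P[...,2]; m=(z>.05)&(z<.066)&(P[...,1]>.12)&(P[...,0]<.6); q=P[m]; print(cv2.minAreaRect(q[:,:2].astype(np.float32)*1000), np.median(q[:,2]))
for r in (50,65,80,95,110,125,135,150,165,175,190,200): 
    k=np.where(m[r])[0]; print(r,P[r,k.min()].round(4),P[r,k.max()].round(4))
E
```

```text
((522.4178466796875, 182.7515411376953), (119.5031509399414, 50.49268341064453), 0.909135639667511) 0.0577150860428462
50 [0.4671 0.1569 0.0568] [0.4656 0.2061 0.0561]
65 [0.4773 0.1576 0.0563] [0.4759 0.2067 0.0555]
80 [0.488  0.1577 0.0573] [0.4867 0.2063 0.0577]
95 [0.4987 0.1586 0.0581] [0.4972 0.207  0.0565]
110 [0.5095 0.1584 0.0563] [0.5082 0.2067 0.0571]
125 [0.5206 0.1582 0.053 ] [0.5193 0.2075 0.0555]
135 [0.5282 0.1586 0.0573] [0.527  0.2079 0.056 ]
150 [0.5398 0.1586 0.0575] [0.5386 0.2076 0.0569]
165 [0.5516 0.1595 0.0584] [0.5505 0.2084 0.056 ]
175 [0.5597 0.1586 0.0581] [0.5586 0.2071 0.0568]
190 [0.5725 0.1584 0.0552] [0.5708 0.2076 0.0579]
200 [0.5808 0.1585 0.0565] [0.5795 0.2082 0.0566]
```

View pics/row.png

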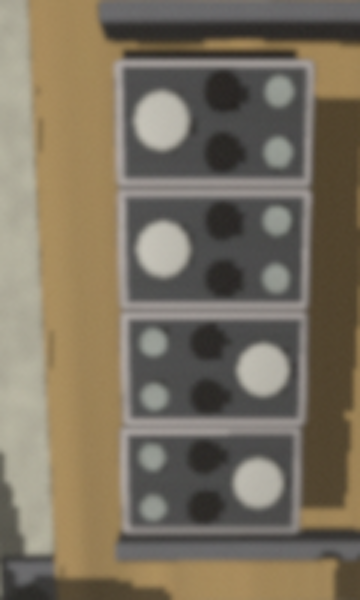

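```bash
python3 -c "
from h import *
print(onz('wrist',[[102,311]],.150,'w7'),onz('wrist',[[246,257]],.101,'w7'))
P=cloud('wrist','w7'); q=P[295:326,85:120].reshape(-1,3); q=q[q[:,2]>.14]; print(len(q),q.mean(0),q.max(0))"
python3 -m jog '[[0.6,0.1,-0.5,0.2,0,0,1],[0.6,0.1,-0.5,0.2,0,0,1],[0.6,0.1,-0.5,0.2,0,0,1],[0.6,0.1,-0.5,0.2,0,0,1],[0.6,0.1,-0.5,0,0,0,1],[0.6,0.1,-0.5,0,0,0,1],[0.6,0.1,-0.5,0,0,0,1],[0.6,0.1,-0.5,0,0,0,1]]'
python3 -m jog '[[0.6,0,-0.3,0,0,0,1],[0.6,0,-0.2,0,0,0,1],[0.6,0,0,0,0,0,1],[0.6,0,0,0,0,0,0.8],[0.6,0,0,0,0,0,0.6],[0.6,0,0,0,0,0,0]]'
python3 - <<'E'
from h import *
save('wrist','w8'); go(.632,.0405,.19,281)
E
```

```text
[[0.63592995 0.04226115 0.15      ]] [[0.61576721 0.12526673 0.101     ]]
987 [0.63189219 0.04679956 0.15578304] [0.644542   0.05423808 0.16258633]
time_s: 42.75
tcp_pos: [0.6186, 0.0631, 0.2216]
tool_rot: [3.137, 0.026, -1.954]
contact_force: [-0.1, 0.3, 0.1]
width: 0.0512
time_s: 43.5
tcp_pos: [0.6131, 0.0479, 0.2255]
tool_rot: [3.136, 0.026, -1.32]
contact_force: [0.0, 0.2, -0.1]
width: 0.0513
units [ 0.63 -0.25 -1.19] [-0.17 -0.08 -0.42]
```

View pics/w8.png

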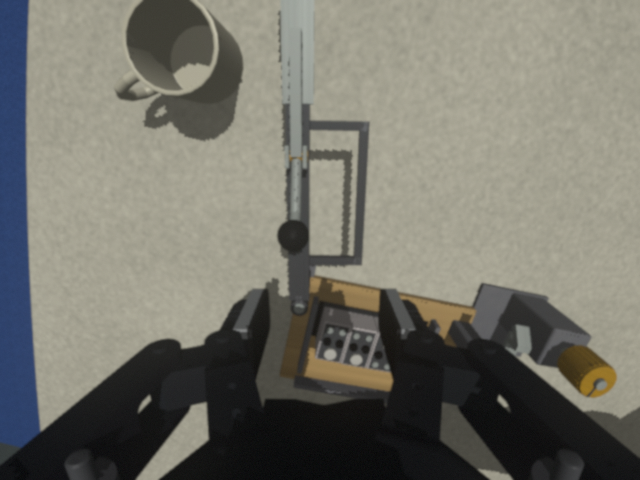

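The ball is at (293,236) and the hinge post top at (299,306). The mug is clear, at (170,45).

```bash
python3 - <<'E'
from h import *
b=onz('wrist',[[293,236]],.150,'w8')[0]; h=onz('wrist',[[299,306]],.101,'w8')[0]; print(b,h,np.hypot(*(b-h)[:2]), np.degrees(np.arctan2((h-b)[1],(h-b)[0])))
P=cloud('wrist','w8'); q=P[226:247,283:304].reshape(-1,3); q=q[q[:,2]>.14]; print(np.median(q,0))
go(b[0],b[1],.19,282)
E
```

```text
[0.63547244 0.04333719 0.15      ] [0.61623586 0.12283493 0.101     ] 0.08179203210264763 103.60275848306858
[0.63537348 0.04013466 0.15929499]
units [ 0.74 -0.15 -1.19] [-0.17 -0.08 -0.3 ]
```

```bash
python3 -m jog '[[0.6,0.37,-0.1,-0.5,-0.17,-0.08,-0.1],[0.6,0.37,-0.1,-0.5,0,0,0],[0.6,0,0,0,0,0,0]]'; python3 -c "
from h import *
go(.6355,.042,.131,283.6)"
```

```text
time_s: 43.92
tcp_pos: [0.6351, 0.0421, 0.1955]
tool_rot: [-3.141, 0.0, -1.336]
contact_force: [0.2, -0.8, 0.0]
width: 0.051
units [ 0.01 -0.   -2.15] [-0.    0.    0.02]
```

```bash
python3 -m jog '[[0.6,0,0,-0.7,0,0,0],[0.6,0,0,-0.7,0,0,0],[0.6,0,0,-0.5,0,0,0],[0.6,0,0,0,0,0,0]]'; python3 -c "
from h import *
go(.6355,.042,.131,283.6)"
```

```text
time_s: 44.42
tcp_pos: [0.6351, 0.0418, 0.1384]
tool_rot: [-3.14, 0.001, -1.338]
contact_force: [-1.0, -0.7, -0.6]
width: 0.0513
units [ 0.01  0.01 -0.25] [-0.01  0.01  0.03]
```

```bash
python3 -m jog '[[0.6,0,0,-0.22,0,0,0],[0.3,0,0,0,0,0,0],[0,0,0,0,0,0,0],[0,0,0,0,0,0,0],[0,0,0,0,0,0,0]]'; python3 -m jog '[[0,-0.02,0.1,-0.3,0,0,0],[0,-0.02,0.1,-0.3,0,0,0],[0,-0.02,0.1,-0.1,0,0,0]]'
```

```text
time_s: 45.05
tcp_pos: [0.6362, 0.0417, 0.1343]
tool_rot: [-3.137, -0.0, -1.338]
contact_force: [0.1, 0.0, -1.5]
width: 0.0187
time_s: 45.42
tcp_pos: [0.6377, 0.0512, 0.1187]
tool_rot: [-3.127, -0.004, -1.337]
contact_force: [0.7, -7.8, 2.2]
width: 0.0185
```

```bash
python3 -m jog '[[0,-0.344,-0.067,-0.12,0,0,-1],[0,-0.35,-0.018,0,0,0,-1],[0,-0.349,0.03,0,0,0,-1],[0,-0.341,0.079,0,0,0,-1]]'; python3 -m jog '[[0,-0.327,0.125,0,0,0,-1],[0,-0.306,0.17,0,0,0,-1]]';python3 -c "
from h import *
go(.6355,.042,.111,180)"
```

```text
time_s: 45.92
tcp_pos: [0.601, 0.0498, 0.1184]
tool_rot: [-3.112, -0.008, -1.916]
contact_force: [0.3, -1.9, 2.1]
width: 0.0186
time_s: 46.18
tcp_pos: [0.58, 0.0573, 0.118]
tool_rot: [-3.113, -0.012, -2.206]
contact_force: [-0.3, -1.4, 2.2]
width: 0.0187
units [ 1.85 -0.51 -0.23] [ 0.23  0.02 -6.7 ]
```

```bash
python3 -m jog '[[0,-0.294,0.19,-0.1,0.1,0,-0.9],[0,-0.264,0.23,-0.1,0,0,-0.9],[0,-0.23,0.264,-0.05,0,0,-0.9],[0,-0.19,0.294,0,0,0,-0.9]]'
```

```text
time_s: 46.68
tcp_pos: [0.5518, 0.0852, 0.1146]
tool_rot: [-3.113, 0.002, -2.727]
contact_force: [-1.3, -2.7, 3.3]
width: 0.0188
```

```bash
python3 -m jog '[[0,-0.156,0.313,-0.1,0.1,0,-0.8],[0,-0.11,0.33,0,0,0,-0.8],[0,-0.064,0.344,0,0,0,-0.6]]';python3 -m jog '[[0,-0.02,0.2,0,0,0,-0.3],[0,0,0.06,0,0,0,0]]'
```

```text
time_s: 47.05
tcp_pos: [0.5418, 0.1116, 0.1137]
tool_rot: [-3.118, 0.008, -3.05]
contact_force: [0.0, -7.6, 2.6]
width: 0.0184
time_s: 47.3
tcp_pos: [0.5409, 0.1157, 0.1142]
tool_rot: [-3.109, 0.007, -3.1]
contact_force: [0.1, -5.4, 2.0]
width: 0.0188
```

```bash
python3 -m jog '[[0,0,0.25,-0.05,0.1,0,0],[0,0,0.15,0,0,0,0]]'
```

```text
time_s: 47.55
tcp_pos: [0.5396, 0.1228, 0.1128]
tool_rot: [-3.113, 0.004, -3.105]
contact_force: [-0.3, -7.6, 3.9]
width: 0.0185
```

```bash
python3 -m jog '[[0,0,0.15,0,0.1,0,0],[0,0,0.15,0,0,0,0]]'; python3 -m jog '[[0,-0.08,0.06,0.3,0,0,0],[0,-0.08,0.06,0.3,0,0,0],[0,-0.05,0.06,0.15,0,0,0]]'
```

```text
time_s: 47.8
tcp_pos: [0.5395, 0.1232, 0.1131]
tool_rot: [-3.106, 0.004, -3.113]
contact_force: [0.4, -11.9, 3.2]
width: 0.0183
time_s: 48.18
tcp_pos: [0.5291, 0.1228, 0.1313]
tool_rot: [-3.094, -0.007, -3.118]
contact_force: [0.1, -6.7, 0.2]
width: 0.0188
```

```bash
python3 -m jog '[[0.6,0,0,0,0,0,0],[0.6,0,0,0,0,0,0],[0.6,0,0,0.5,0,0,0],[0.6,0,0,1,0,0,0],[0.6,0.3,0,1,0,0,0],[0.8,0.5,0,1,0,0,0],[0.8,0.5,0,0.5,0,0,0],[0.8,0,0,0,0,0,0]]'
python3 - <<'E'
from h import *
go(.575,.125,.24,181.6)
save('scene','s9'); save('wrist','w9'); a=cv2.imread('pics/w9.png'); s=cv2.imread('pics/s9.png')[130:290,310:490]
cv2.imwrite('pics/c9.png',np.hstack([cv2.resize(a,(480,360))[:,120:480],cv2.resize(s,(405,360),interpolation=cv2.INTER_CUBIC)]))
E
```

```text
time_s: 49.18
tcp_pos: [0.5692, 0.1267, 0.2602]
tool_rot: [-3.102, -0.001, -3.114]
contact_force: [-0.3, 0.2, 0.0]
width: 0.0685
units [ 0.19 -0.06 -0.67] [ 0.28 -0.    0.01]
```

View pics/c9.png

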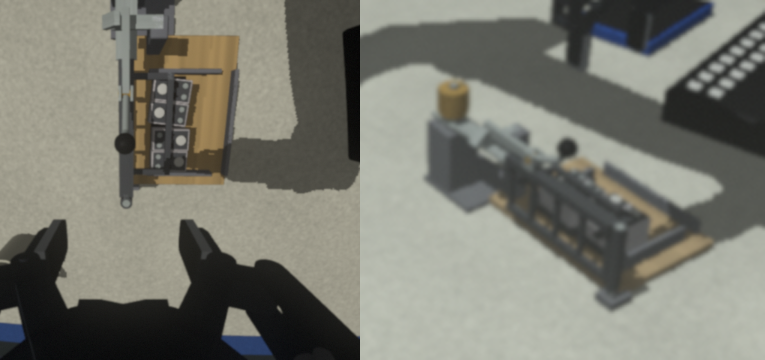

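```bash
python3 - <<'E'
from h import *
c,s=np.cos(np.radians(91.6)),np.sin(np.radians(91.6)); M=np.array([[c,-s],[s,c]])
for f in ('w2','w9'):
    P=cloud('wrist',f).reshape(-1,3); d=(P[:,:2]-[.6165,.124])@M
    print(f)
    for y0,y1 in ((.075,.095),(.15,.165),(.18,.195),(.2,.208),(.212,.22),(.225,.25)):
        m=(abs(d[:,0])<.02)&(d[:,1]>y0)&(d[:,1]<y1)&(P[:,2]>.103); print(y0,m.sum(),d[m,0].mean().round(4) if m.any() else '',np.percentile(P[m,2],[10,50,90]).round(4) if m.any() else '')
E
```

```text
w2
0.075 10095 -0.0023 [0.2384 0.3057 0.3156]
0.15 235 0.0005 [0.1171 0.1182 0.119 ]
0.18 261 0.0004 [0.117  0.1181 0.1189]
0.2 329 -0.0065 [0.1075 0.1152 0.1186]
0.212 315 -0.0065 [0.1092 0.1156 0.1185]
0.225 0  
w9
0.075 632 0.0011 [0.1543 0.1581 0.1609]
0.15 220 0.0007 [0.1174 0.1182 0.1192]
0.18 226 0.0006 [0.1171 0.118  0.119 ]
0.2 296 -0.0066 [0.1081 0.1154 0.1188]
0.212 265 -0.0062 [0.1094 0.1158 0.1188]
0.225 0
```

The gate is shut. Bar and ball heights match the original latched state: bar at 118 mm, ball top at 161 mm. Next is the nut.

```bash
python3 -m jog '[[0.7,-1,-0.05,0,0.28,0,0],[0.7,-1,-0.05,0,0,0,1],[0.7,-1,-0.05,0,0,0,1],[0.7,-1,-0.05,0,0,0,1],[0.7,-1,-0.05,0,0,0,1],[0.7,-1,-0.05,0,0,0,1],[0.7,-1,-0.05,0,0,0,1],[0.7,-0.8,0,0,0,0,1]]'
python3 -m jog '[[0.7,0,0,0,0,0,1],[0.7,0,0,0,0,0,1],[0.7,0,0,0,0,0,1],[0.7,0,0,0,0,0,1],[0.7,0,0,0,0,0,1],[0.7,0,0,0,0,0,1],[0.7,0,0,0,0,0,1],[0.7,0,0,0,0,0,1]]'
python3 -m jog '[[0.7,0,0,0,0,0,1],[0.7,0,0,0,0,0,1],[0.7,0,0,0,0,0,1],[0.7,0,0,0,0,0,1],[0.7,0,0,0,0,0,1],[0.7,0,0,0,0,0,1],[0.7,0,0,0,0,0,0],[0.7,0,0,0,0,0,0]]'
python3 -c "
from h import *
print(get_state()['joint_positions'].round(3));go(.3365,.1163,.16,369)"
```

```text
time_s: 50.28
tcp_pos: [0.3173, 0.1159, 0.247]
tool_rot: [3.133, -0.021, -2.103]
contact_force: [-0.5, 0.3, 0.4]
width: 0.0598
time_s: 51.28
tcp_pos: [0.305, 0.1158, 0.2372]
tool_rot: [3.117, -0.019, -0.944]
contact_force: [0.5, -0.7, 0.1]
width: 0.0596
time_s: 52.28
tcp_pos: [0.295, 0.1154, 0.2274]
tool_rot: [3.11, -0.005, -0.079]
contact_force: [0.8, -0.9, -0.2]
width: 0.06
[ 0.192 -0.491 -0.357  1.709 -0.031 -2.871]
units [ 1.38  0.03 -2.25] [0.22 0.04 1.69]
```

```bash
python3 -m jog '[[0.7,0.7,0.02,-0.5,0.22,0.04,0.5],[0.7,0.7,0.02,-0.8,0,0,0],[0.7,0,0,-0.9,0,0,0],[0.7,0,0,0,0,0,0]]'
python3 - <<'E'
from h import *
print(get_state()['joint_positions'].round(3));go(.3365,.1163,.105,0); save('wrist','w10')
P=cloud('wrist','w10').reshape(-1,3); q=P[(abs(P[:,0]-.3365)<.03)&(abs(P[:,1]-.1163)<.03)&(P[:,2]>.125)&(P[:,2]<.14)]; print(len(q), q.mean(0),cv2.minAreaRect(q[:,:2].astype(np.float32)))
E
```

```text
time_s: 52.78
tcp_pos: [0.3374, 0.1167, 0.1593]
tool_rot: [-3.141, 0.003, -0.012]
contact_force: [0.5, 0.3, -0.0]
width: 0.0595
[ 1.440e-01 -4.040e-01 -4.350e-01  1.543e+00  1.000e-03 -2.986e+00]
units [-0.03 -0.01 -1.81] [-0.   -0.02  0.09]
3300 [0.33840549 0.11689799 0.13430238] ((0.3366967439651489, 0.11666273325681686), (0.036765679717063904, 0.03579806536436081), 59.4024658203125)
```

View pics/w10.png

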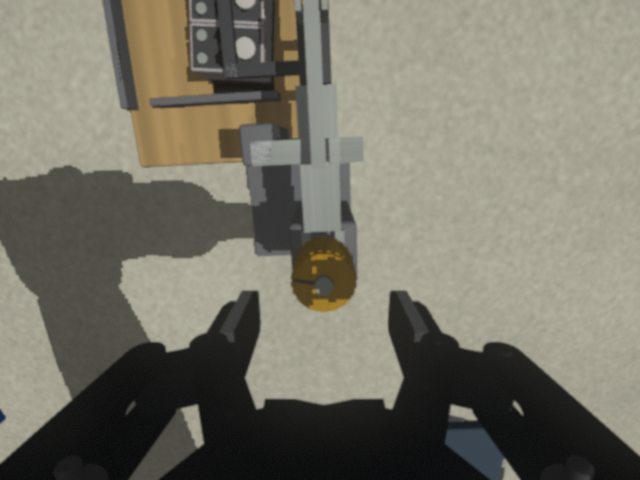

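```bash
python3 -m jog '[[0.7,-0.02,0,-0.7,0,0,0],[0.7,0,0,-0.7,0,0,0],[0.7,0,0,-0.3,0,0,0],[0.7,0,0,0,0,0,0]]'; python3 -c "
from h import *
go(.3367,.1167,.105,0)"
```

```text
time_s: 53.32
tcp_pos: [0.3409, 0.1176, 0.1147]
tool_rot: [-3.139, -0.01, -0.014]
contact_force: [-0.5, 0.9, 0.2]
width: 0.06
units [-0.14 -0.03 -0.32] [-0.02  0.07  0.1 ]
```

```bash
python3 -m jog '[[0.7,-0.18,-0.03,-0.3,0,0.07,0],[0.7,0,0,0,0,0,0],[0.3,0,0,0,0,0,0],[0,0,0,0,0,0,0],[0,0,0,0,0,0,0],[0,0,0,0,0,0,0]]'; python3 -c "
from h import *
go(.3367,.1167,.105,0)"
```

```text
time_s: 54.08
tcp_pos: [0.3365, 0.1171, 0.1078]
tool_rot: [-3.138, -0.004, -0.014]
contact_force: [-1.0, -0.7, -0.1]
width: 0.0341
units [ 0.01 -0.01 -0.09] [-0.03  0.03  0.1 ]
```

```bash
python3 -m jog '[[0,0,0,-0.005,0,0,-1],[0,0,0,-0.005,0,0,-1],[0,0,0,-0.005,0,0,-1],[0,0,0,-0.005,0,0,-1],[0,0,0,-0.005,0,0,-1],[0,0,0,-0.005,0,0,-1],[0,0,0,-0.005,0,0,-1],[0,0,0,-0.005,0,0,-1]]'; python3 -c "
from h import *
go(.3367,.1167,.105,0);print(get_state()['joint_positions'].round(2),get_state()['torque'].round(2))"
```

```text
time_s: 55.08
tcp_pos: [0.3363, 0.1166, 0.1066]
tool_rot: [-3.14, -0.004, -1.167]
contact_force: [-1.4, -0.1, 0.3]
width: 0.0344
units [ 0.01  0.   -0.05] [0.   0.03 8.36]
[ 0.15 -0.41 -0.54  1.43 -0.   -1.83] [0.08 0.11 0.05]
```

Clean: 66° turned, with low force. I'll continue.

```bash
python3 -m jog '[[0,0,0,-0.005,0,0,-1],[0,0,0,-0.005,0,0,-1],[0,0,0,-0.005,0,0,-1],[0,0,0,-0.005,0,0,-1],[0,0,0,-0.005,0,0,-1],[0,0,0,-0.005,0,0,-1],[0,0,0,-0.005,0,0,-1],[0,0,0,-0.005,0,0,-1]]'
python3 -m jog '[[0,0,0,-0.005,0,0,-1],[0,0,0,-0.005,0,0,-1],[0,0,0,-0.005,0,0,-1],[0,0,0,-0.005,0,0,-1],[0,0,0,-0.005,0,0,-1],[0,0,0,-0.005,0,0,-1],[0,0,0,-0.005,0,0,-1],[0,0,0,-0.005,0,0,-1]]'
python3 -c "
from h import *
go(.3367,.1167,.105,0);print(get_state()['joint_positions'].round(2),get_state()['torque'].round(2))"
```

```text
time_s: 56.08
tcp_pos: [0.3358, 0.1166, 0.1053]
tool_rot: [-3.141, -0.004, -2.32]
contact_force: [-0.5, 0.8, 0.1]
width: 0.0345
time_s: 57.08
tcp_pos: [0.3356, 0.1172, 0.104]
tool_rot: [3.141, -0.005, 2.81]
contact_force: [-0.1, 0.1, 0.4]
width: 0.0344
units [ 0.04 -0.02  0.03] [-5.000e-02  1.000e-02 -2.013e+01]
[ 0.14 -0.4  -0.54  1.43  0.    0.48] [-0.03  0.08  0.04]
```

```bash
python3 -m jog '[[0,0.02,0,-0.005,0,0,-1],[0,0,0,-0.005,0,0,-1],[0,0,0,-0.005,0,0,-1],[0,0,0,-0.005,0,0,-1],[0,0,0,-0.005,0,0,-1],[0,0,0,-0.005,0,0,-1],[0,0,0,-0.005,0,0,-1]]'
python3 -c "
from h import *
s=get_state();print(s['joint_positions'].round(2),s['torque'].round(2))"
python3 -m jog '[[0,0,0,-0.005,0,0,-1],[0,0,0,-0.005,0,0,-1],[0,0,0,-0.005,0,0,-1],[0,0,0,-0.005,0,0,-1]]'
python3 -c "
from h import *
s=get_state();print(s['joint_positions'].round(2),s['torque'].round(2))"
```

```text
time_s: 57.95
tcp_pos: [0.3359, 0.1175, 0.1029]
tool_rot: [3.141, -0.006, 1.801]
contact_force: [0.1, -0.1, -0.3]
width: 0.0344
[ 0.14 -0.4  -0.55  1.43  0.01  1.48] [0.01 0.09 0.09]
time_s: 58.45
tcp_pos: [0.3362, 0.1175, 0.1022]
tool_rot: [3.141, -0.006, 1.224]
contact_force: [1.0, -0.8, 0.7]
width: 0.0342
[ 0.14 -0.41 -0.55  1.42  0.01  2.06] [0.   0.13 0.06]
```

```bash
for i in 1; do python3 -m jog '[[0,0,0,-0.005,0,0,-1],[0,0,0,-0.005,0,0,-1]]'; done
python3 -c "
from h import *
s=get_state();print(s['joint_positions'].round(2),s['torque'].round(2))"
python3 -m jog '[[0,0,0,-0.005,0,0,-1],[0,0,0,0,0,0,-1]]'
python3 -c "
from h import *
s=get_state();print(s['joint_positions'].round(2),s['torque'].round(2))"
```

```text
time_s: 58.7
tcp_pos: [0.3363, 0.1175, 0.1019]
tool_rot: [3.141, -0.006, 0.936]
contact_force: [0.6, 0.2, 0.1]
width: 0.0346
[ 0.14 -0.41 -0.55  1.42  0.    2.35] [0.03 0.12 0.11]
time_s: 58.95
tcp_pos: [0.3389, 0.1192, 0.1019]
tool_rot: [3.141, -0.013, 0.654]
contact_force: [5.1, 2.7, -6.1]
width: 0.0345
[ 0.15 -0.41 -0.55  1.42  0.01  2.63] [ 0.58 -0.95  1.44]
```

```bash
python3 -m jog '[[0,-0.05,-0.05,0,0,0,-0.7],[0,0,0,0,0,0,-0.4]]'
python3 -c "
from h import *
s=get_state();print(s['joint_positions'].round(2),s['torque'].round(2))"
```

```text
time_s: 59.2
tcp_pos: [0.3398, 0.1191, 0.1019]
tool_rot: [3.14, -0.019, 0.504]
contact_force: [-2.2, -2.8, 1.0]
width: 0.0341
[ 0.15 -0.42 -0.56  1.41  0.01  2.78] [-0.63  0.59  0.92]
```

```bash
python3 -m jog '[[0.7,0,0,0,0,0,0],[0.7,0,0,0,0,0,0],[0.7,0,0,0.5,0,0,0],[0.7,0,0,1,0,0,0],[0.7,0,0,1,0,0,0],[0.7,-0.3,0.9,1,0,0,0],[0.7,-0.3,0.9,0.7,0,0,0],[0.7,-0.3,0.9,0,0,0,0]]'
python3 -m jog '[[0.7,-0.3,0.9,0,0,0,0],[0.7,-0.3,0.9,0,0,0,0],[0.7,-0.3,0.9,0,0,0,0],[0.7,-0.2,0.9,0,0,0,0],[0.7,0,0.9,0,0,0,0],[0.7,0,0.9,0,0,0,0],[0.7,0,0.9,0,0,0,0],[0.7,0,0,0,0,0,0]]'
python3 - <<'E'
from h import *
save('top','t11'); save('scene','s11')
for f in ('top0','t11'):
    P=cloud('top',f).reshape(-1,3); q=P[np.hypot(P[:,0]-.337,P[:,1]-.1167)<.013]; print(f,np.median(q[:,2]),np.percentile(q[:,2],[20,80]))
a=cv2.imread('pics/t11.png')[185:385,110:240]; s=cv2.imread('pics/s11.png')[130:290,310:490]
cv2.imwrite('pics/c11.png',np.hstack([cv2.resize(a,(325,500),interpolation=cv2.INTER_CUBIC),cv2.resize(s,(475,500),interpolation=cv2.INTER_CUBIC)]))
print(get_state()['tcp_pos'],get_state()['contact_force'])
E
```

```text
time_s: 60.2
tcp_pos: [0.3136, 0.201, 0.2381]
tool_rot: [3.139, -0.026, 0.499]
contact_force: [0.3, -0.6, -0.4]
width: 0.0599
time_s: 61.2
tcp_pos: [0.3266, 0.3267, 0.2444]
tool_rot: [-3.076, -0.035, 0.596]
contact_force: [0.1, -0.1, 0.4]
width: 0.0601
top0 0.1347191896882522 [0.1335282  0.13642894]
t11 0.12898442065817362 [0.1279631  0.13126557]
[0.32612755 0.32594081 0.24459422] [ 0.5268979  -0.91991897  0.59391634]
```

View pics/c11.png

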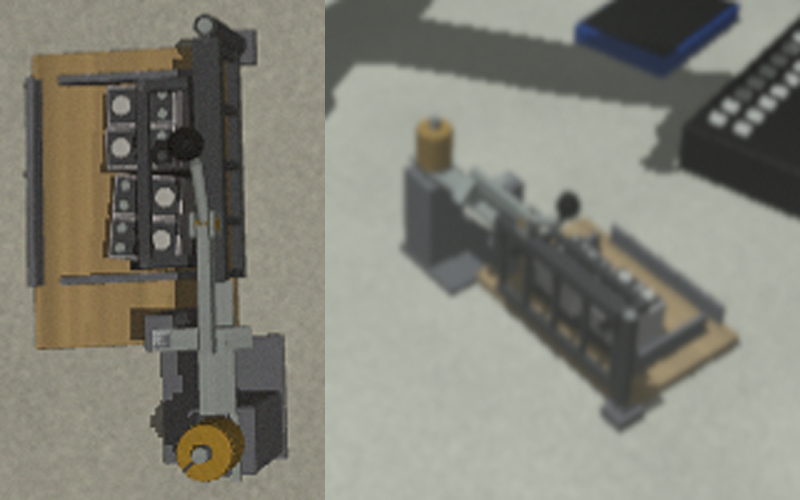

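The gate is shut and the nut is down. The modules' back edges look slightly uneven in the top view, around columns 104–112, so I'll check the row.

```bash
python3 - <<'E'
from h import *
c,s=np.cos(np.radians(91.6)),np.sin(np.radians(91.6)); M=np.array([[c,-s],[s,c]])
for n,f in (('wrist','w7'),('wrist','w9'),('top','t11')):
    P=cloud(n,f).reshape(-1,3); P=P[(P[:,2]>.05)&(P[:,2]<.0615)]; d=(P[:,:2]-[.6165,.124])@M
    print(f,[(y,np.percentile(d[(abs(d[:,1]-y/1000)<.003)&(d[:,0]>.06)&(d[:,0]<.12),0],97).round(4)) for y in range(32,156,8) if ((abs(d[:,1]-y/1000)<.003)&(d[:,0]>.06)&(d[:,0]<.12)).any()])
im=cv2.imread('pics/t11.png')[205:305,140:200]; cv2.imwrite('pics/z11.png',cv2.resize(im,None,fx=6,fy=6,interpolation=cv2.INTER_CUBIC))
E
```

```text
w7 [(32, np.float64(0.0854)), (40, np.float64(0.0856)), (48, np.float64(0.0856)), (56, np.float64(0.0852)), (64, np.float64(0.086)), (72, np.float64(0.0865)), (80, np.float64(0.0863)), (88, np.float64(0.0863)), (96, np.float64(0.0861)), (104, np.float64(0.0862)), (112, np.float64(0.0864)), (120, np.float64(0.0862)), (128, np.float64(0.086)), (136, np.float64(0.0866)), (144, np.float64(0.0865)), (152, np.float64(0.0863))]
w9 [(32, np.float64(0.0852)), (40, np.float64(0.0856)), (48, np.float64(0.0852)), (56, np.float64(0.0859)), (64, np.float64(0.086)), (72, np.float64(0.0868)), (80, np.float64(0.0863)), (88, np.float64(0.0866)), (96, np.float64(0.0807)), (104, np.float64(0.0813)), (112, np.float64(0.082)), (120, np.float64(0.0828)), (128, np.float64(0.084)), (136, np.float64(0.0843)), (144, np.float64(0.0847)), (152, np.float64(0.0854))]
t11 [(32, np.float64(0.0834)), (40, np.float64(0.0834)), (48, np.float64(0.0833)), (56, np.float64(0.0832)), (64, np.float64(0.0853)), (72, np.float64(0.0853)), (80, np.float64(0.0863)), (88, np.float64(0.0854)), (96, np.float64(0.0791)), (104, np.float64(0.0791)), (112, np.float64(0.0809)), (120, np.float64(0.0811)), (128, np.float64(0.083)), (136, np.float64(0.0834)), (144, np.float64(0.0831)), (152, np.float64(0.0849))]
```

View pics/z11.png

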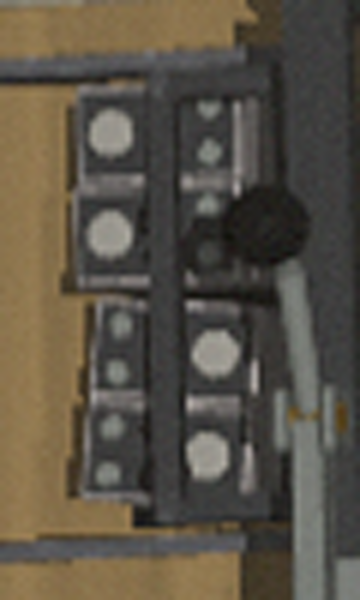

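Modules 3 and 4 sit about 5 mm forward and about 5° rotated. This happened before w9, so it may be the announced knock. They can still be squeezed square from both sides with the gate shut, if the fingers fit between the gate and the row. I'll check the finger profile first.

```bash
python3 - <<'E'
from h import *
P=cloud('wrist','w6').reshape(-1,3); s=json.load(open('pics/w6.json'))
t=(P-s['tcp_pos'])@R.from_euler('xyz',s['tool_rot']).as_matrix()
for z in np.arange(-.01,-.12,-.01):
    m=(abs(t[:,2]-z)<.005)&(abs(t[:,0])<.06)&(abs(t[:,1])<.12); q=t[m]
    if len(q): print(z.round(3),len(q),'y',np.percentile(q[:,1],[1,99]).round(3),'|y|min',abs(q[:,1]).min().round(3),'x',np.percentile(q[:,0],[1,99]).round(3))
# row geometry now in dock coords, front side
c,s_=np.cos(np.radians(91.6)),np.sin(np.radians(91.6)); M=np.array([[c,-s_],[s_,c]])
P=cloud('wrist','w9').reshape(-1,3); d=(P[:,:2]-[.6165,.124])@M
m=(P[:,2]>.052)&(P[:,2]<.0605)&(d[:,1]>.03)&(d[:,1]<.16)
for y in range(36,156,12): k=m&(abs(d[:,1]-y/1000)<.003)&(d[:,0]<.05)&(d[:,0]>.015); print(y,np.percentile(d[k,0],3).round(4) if k.sum()>5 else None)
r=(P[:,2]>.094)&(P[:,2]<.103)&(d[:,1]>.1)&(d[:,1]<.16)&(abs(d[:,0])<.03); print('rail x',np.percentile(d[r,0],[2,98]))
E
```

```text
-0.01 576 y [-0.043  0.043] |y|min 0.032 x [-0.011  0.011]
-0.02 1184 y [-0.046  0.046] |y|min 0.032 x [-0.011  0.011]
-0.03 1482 y [-0.046  0.046] |y|min 0.032 x [-0.011  0.011]
-0.04 1727 y [-0.045  0.045] |y|min 0.032 x [-0.01   0.011]
-0.05 1928 y [-0.06  0.06] |y|min 0.032 x [0.004 0.014]
-0.06 9495 y [-0.063  0.064] |y|min 0.028 x [-0.011  0.013]
-0.07 6832 y [-0.064  0.065] |y|min 0.0 x [-0.012  0.017]
-0.08 14533 y [-0.065  0.065] |y|min 0.0 x [-0.011  0.018]
-0.09 15857 y [-0.066  0.066] |y|min 0.0 x [0.001 0.02 ]
-0.1 8452 y [-0.065  0.063] |y|min 0.0 x [0.01  0.021]
36 0.0362
48 0.0368
60 0.0366
72 0.0372
84 0.0377
96 0.0438
108 0.0321
120 0.0337
132 0.0351
144 0.0361
rail x [-0.00751494  0.01040862]
```

```bash
cat >> h.py <<'E'
def got(x,y,z,psi,tilt):
    s=get_state(); d=(np.array([x,y,z])-s['tcp_pos'])/.03
    T=R.from_rotvec(np.radians(tilt)*np.array([np.cos(np.radians(psi-180)),np.sin(np.radians(psi-180)),0]))*R.from_euler('xyz',[np.pi,0,np.radians(psi)])
    rv=(T*R.from_euler('xyz',s['tool_rot']).inv()).as_rotvec(degrees=True)/8
    print('units',d.round(2),rv.round(2),'F',s['contact_force'].round(1),s['width'])
E
python3 -m jog '[[0.82,0.4,-0.2,0,0,0,1],[0.82,0.4,-0.2,0,0,0,1],[0.82,0.4,-0.3,0,0,0,1],[0.82,0.4,-0.3,0,0,0,1],[0.82,0.4,-0.3,0,0,0,1],[0.82,0.4,-0.3,0,0,0,1],[0.82,0.4,-0.3,0,0,0,1],[0.82,0.4,-0.3,0,0,0,1]]'
python3 -m jog '[[0.82,0.3,-0.2,0,0,0,1],[0.82,0.3,-0.2,0,0,0,1],[0.82,0.3,-0.2,0,0,0,1],[0.82,0.3,-0.2,0,0,0,1],[0.82,0.3,-0.2,0,0,0,1],[0.82,0.3,-0.2,0,0,0,1],[0.82,0.3,-0.2,0,0,0,1],[0.82,0.3,-0.2,0,0,0,1]]'
python3 -m jog '[[0.82,0,0,0,-0.8,0,1],[0.82,0,0,0,-0.8,0,0.8],[0.82,0,0,0,-0.8,0,0],[0.82,0,0,0,-0.6,0,0],[0.82,0,0,0,0,0,0]]'
python3 -c "
from h import *
got(.506,.1767,.12,181.6,-25)"
```

```text
time_s: 62.3
tcp_pos: [0.4223, 0.2533, 0.247]
tool_rot: [-3.077, -0.034, 1.746]
contact_force: [0.0, -0.8, -0.9]
width: 0.07
time_s: 63.3
tcp_pos: [0.4946, 0.1983, 0.2492]
tool_rot: [-3.075, -0.034, 2.893]
contact_force: [-0.9, 0.1, -0.5]
width: 0.0698
time_s: 63.92
tcp_pos: [0.4946, 0.194, 0.2515]
tool_rot: [-2.646, -0.006, -3.14]
contact_force: [-0.1, 0.1, 0.3]
width: 0.0701
units [ 0.38 -0.58 -4.38] [ 0.43 -0.03  0.19] F [-0.1  0.1  0.3] 0.07011776893459636
```

```bash
python3 -m jog '[[0.82,0.38,-0.58,-0.8,0.43,-0.03,0.19],[0.82,0,0,-0.9,0,0,0],[0.82,0,0,-0.9,0,0,0],[0.82,0,0,-0.9,0,0,0],[0.82,0,0,-0.7,0,0,0],[0.82,0,0,0,0,0,0]]'
python3 -c "
from h import *
got(.506,.1767,.06,181.6,-25)
save('scene','s12'); s=cv2.imread('pics/s12.png')[100:290,310:490]; cv2.imwrite('pics/c12.png',cv2.resize(s,(560,590),interpolation=cv2.INTER_CUBIC))"
```

```text
time_s: 64.68
tcp_pos: [0.5073, 0.1716, 0.1273]
tool_rot: [-2.718, 0.007, -3.119]
contact_force: [-0.0, -0.3, -0.4]
width: 0.0698
units [-0.04  0.17 -2.24] [-0.09  0.05  0.03] F [-0.  -0.3 -0.4] 0.06978293456837635
```

View pics/c12.png

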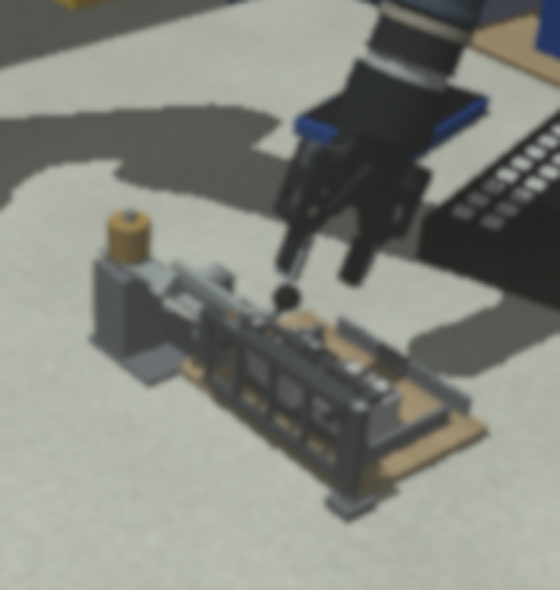

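The tool leans away from the gate as planned, with the front finger above the row at about (290,270). I'll descend in steps, watching the force.

```bash
python3 -m jog '[[0.82,-0.04,0.17,-0.7,-0.09,0.05,0.03],[0.82,0,0.02,-0.8,0,0,0],[0.82,0,0.02,-0.5,0,0,0],[0.82,0,0,0,0,0,0]]'
python3 -c "
from h import *
got(.506,.1767,.028,181.6,-25)"
```

```text
time_s: 65.22
tcp_pos: [0.5087, 0.1796, 0.0687]
tool_rot: [-2.708, 0.008, -3.114]
contact_force: [-0.4, -0.8, 0.5]
width: 0.07
units [-0.09 -0.1  -1.36] [-0.02  0.05  0.  ] F [-0.4 -0.8  0.5] 0.07002131139750443
```

```bash
python3 -m jog '[[0.82,-0.1,-0.12,0,0,0.05,0],[0.82,0,0,-0.4,0,0,0],[0.82,0,-0.02,-0.4,0,0,0],[0.82,0,0,0,0,0,0]]'; python3 -c "
from h import *
got(.506,.1767,.028,181.6,-25)"
python3 -m jog '[[0.82,0,0,-0.25,0,0,0],[0.82,0,0,-0.15,0,0,0],[0.82,0,0,0,0,0,0]]'
python3 -c "
from h import *
got(.506,.1767,.028,181.6,-25)"
```

```text
time_s: 65.72
tcp_pos: [0.5066, 0.1756, 0.0448]
tool_rot: [-2.71, 0.003, -3.114]
contact_force: [-0.1, 0.6, 0.9]
width: 0.0698
units [-0.02  0.04 -0.56] [-0.03  0.02  0.  ] F [-0.1  0.6  0.9] 0.06979230920172523
time_s: 66.1
tcp_pos: [0.5068, 0.1756, 0.0321]
tool_rot: [-2.71, 0.003, -3.114]
contact_force: [-0.5, -0.2, 0.5]
width: 0.07
units [-0.03  0.04 -0.14] [-0.03  0.02  0.  ] F [-0.5 -0.2  0.5] 0.06999751412182839
```

```bash
python3 -m jog '[[0.82,0,0,-0.14,0,0,0],[0.82,0,0,0,0,0,0],[0.82,0,0.12,0,0,0,0],[0.82,0,0.1,0,0,0,0],[0.82,0,0,0,0,0,0]]'; python3 -c "
from h import *
got(.506,.184,.028,181.6,-25)"
```

```text
time_s: 66.72
tcp_pos: [0.5076, 0.182, 0.0286]
tool_rot: [-2.708, 0.005, -3.114]
contact_force: [-0.0, 0.4, -0.4]
width: 0.0704
units [-0.05  0.07 -0.02] [-0.02  0.04  0.  ] F [-0.   0.4 -0.4] 0.07042272752255943
```

```bash
python3 -m jog '[[0.82,0,0.07,0,0,0,0],[0.82,0,0,0,0,0,0]]'; python3 -m jog '[[0.82,0,-0.2,0,0,0,0],[0.82,0,-0.05,0,0,0,0],[0.82,0,0,0.5,0,0,0],[0.82,0,0,0.6,0,0,0],[0.82,-0.5,0,0,0,0,0],[0.82,-0.5,0,0,0,0,0],[0.82,0,0,0,0,0,0]]'; python3 -c "
from h import *
got(.4757,.176,.028,181.6,-25)"
```

```text
time_s: 66.97
tcp_pos: [0.5077, 0.1841, 0.0287]
tool_rot: [-2.707, 0.005, -3.114]
contact_force: [-0.4, -1.0, 0.1]
width: 0.0696
time_s: 67.85
tcp_pos: [0.4754, 0.1773, 0.0651]
tool_rot: [-2.711, 0.006, -3.114]
contact_force: [1.2, -0.3, -0.5]
width: 0.0697
units [ 0.01 -0.04 -1.24] [-0.04  0.04  0.  ] F [ 1.2 -0.3 -0.5] 0.06965091962954706
```

```bash
python3 -m jog '[[0.82,0,-0.04,-0.5,0,0,0],[0.82,0,-0.02,-0.5,0,0,0],[0.82,0,0,-0.22,0,0,0],[0.82,0,0,0,0,0,0]]'
python3 -m jog '[[0.82,0,0.1,0,0,0,0],[0.82,0,0.1,0,0,0,0],[0.82,0,0.03,0,0,0,0],[0.82,0,0,0,0,0,0]]'
python3 -m jog '[[0.82,0,-0.2,0,0,0,0],[0.82,0,-0.05,0,0,0,0],[0.82,0,0,0.6,0,0,0],[0.82,0,0,1,0,0,0],[0.82,0,0,1,0,0,0],[0.82,0.3,0,1,0.8,0,0],[0.82,1,0,1,0.8,0,0],[0.82,1,0,1,0.8,0,0]]'
python3 -m jog '[[0.82,1,0,0,0.7,0,0],[0.82,0.6,0,0,0,0,0],[0.82,0,0,0,0,0,0]]'
python3 - <<'E'
from h import *
save('wrist','w13')
c,s=np.cos(np.radians(91.6)),np.sin(np.radians(91.6)); M=np.array([[c,-s],[s,c]])
P=cloud('wrist','w13').reshape(-1,3); P=P[(P[:,2]>.05)&(P[:,2]<.0615)]; d=(P[:,:2]-[.6165,.124])@M
print([(y,np.percentile(d[(abs(d[:,1]-y/1000)<.003)&(d[:,0]>.06)&(d[:,0]<.12),0],97).round(4)) for y in range(32,158,8) if ((abs(d[:,1]-y/1000)<.003)&(d[:,0]>.06)&(d[:,0]<.12)).any()])
print(proj('wrist',[[.52,.18,.057]],'w13'))
u,v=proj('wrist',[[.52,.18,.057]],'w13')[0].astype(int); im=cv2.imread('pics/w13.png')[max(0,v-110):v+110,max(0,u-100):u+100]; cv2.imwrite('pics/c13.png',cv2.resize(im,None,fx=2.7,fy=2.7,interpolation=cv2.INTER_CUBIC))
E
```

```text
time_s: 68.35
tcp_pos: [0.4738, 0.1746, 0.0235]
tool_rot: [-2.709, 0.003, -3.114]
contact_force: [0.5, 0.2, 0.5]
width: 0.0698
time_s: 68.85
tcp_pos: [0.4744, 0.1813, 0.0243]
tool_rot: [-2.707, 0.003, -3.114]
contact_force: [-0.6, -1.7, -0.5]
width: 0.0702
time_s: 69.85
tcp_pos: [0.5421, 0.1761, 0.2016]
tool_rot: [-3.054, 0.014, -3.109]
contact_force: [1.1, 0.7, -0.2]
width: 0.0701
time_s: 70.22
tcp_pos: [0.5962, 0.1737, 0.2128]
tool_rot: [3.126, 0.034, -3.115]
contact_force: [-0.1, 0.2, -0.1]
width: 0.0698
[(32, np.float64(0.0845)), (40, np.float64(0.0848)), (48, np.float64(0.0846)), (56, np.float64(0.0844)), (64, np.float64(0.0851)), (72, np.float64(0.0855)), (80, np.float64(0.0855)), (88, np.float64(0.0857)), (96, np.float64(0.0855)), (104, np.float64(0.0863)), (112, np.float64(0.0869)), (120, np.float64(0.0875)), (128, np.float64(0.0857)), (136, np.float64(0.0861)), (144, np.float64(0.0866)), (152, np.float64(0.0871))]
[[331.3150726  132.12983108]]
```

View pics/c13.png

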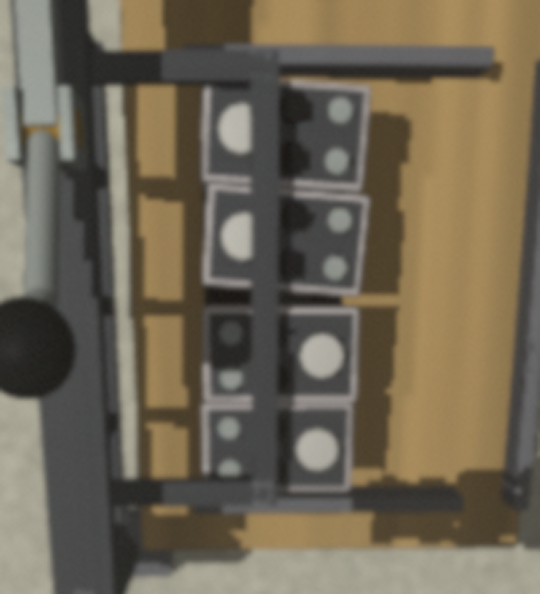

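```bash
python3 -m jog '[[0,-0.8,0.6,0,0,0,0],[0,-0.8,0.6,0,0,0,0],[0,-0.8,0.6,0,0,0,0],[0,-0.8,0.5,0,0,0,0],[0,-0.1,0.1,-0.8,0,-0.25,0],[0,0,0,-0.9,0,0,0],[0,0,0,-0.9,0,0,0],[0,0,0,-0.9,0,0,0]]'
python3 -m jog '[[0,0,0,-0.9,0,0,0],[0,0,0,-0.9,0,0,0],[0,0,0,-0.5,0,0,0],[0,0,0,0,0,0,0]]'
python3 -c "
from h import *
got(.4977,.2245,.030,181.6,0);got(.4977,.2216,.030,181.6,0)"
```

```text
time_s: 71.28
tcp_pos: [0.4851, 0.2514, 0.1118]
tool_rot: [3.126, 0.073, -3.105]
contact_force: [0.5, -0.1, -0.4]
width: -0.0002
time_s: 71.78
tcp_pos: [0.4784, 0.2518, 0.0393]
tool_rot: [3.129, 0.067, -3.099]
contact_force: [-0.3, -0.2, 0.8]
width: -0.0
units [ 0.64 -0.91 -0.31] [-0.11  0.48 -0.11] F [-0.3 -0.2  0.8] -2.47778255857128e-05
units [ 0.64 -1.01 -0.31] [-0.11  0.48 -0.11] F [-0.3 -0.2  0.8] -2.47778255857128e-05
```

```bash
python3 -m jog '[[0,0.62,0,-0.3,-0.11,0.48,-0.11],[0,0,0,0,0,0,0],[0,0,-0.4,0,0,0,0],[0,0,-0.35,0,0,0,0],[0,0,0,0,0,0,0]]'; python3 -c "
from h import *
got(.4977,.2216,.030,181.6,0)"
python3 -m jog '[[0,0,-0.1,0,0,0,0],[0,0,-0.08,0,0,0,0],[0,0,0,0,0,0,0]]'
python3 -m jog '[[0,0,0.3,0,0,0,0],[0,-0.45,0,0,0,0,0],[0,-0.45,0,0,0,0,0],[0,0,0,0,0,0,0]]'; python3 -c "
from h import *
got(.4707,.2208,.030,181.6,0)"
```

```text
time_s: 72.4
tcp_pos: [0.4969, 0.2285, 0.0344]
tool_rot: [3.141, 0.002, -3.113]
contact_force: [-0.6, 0.2, -0.1]
width: 0.0
units [ 0.03 -0.23 -0.15] [-0.    0.02 -0.01] F [-0.6  0.2 -0.1] 3.0765152341716025e-05
time_s: 72.78
tcp_pos: [0.4969, 0.223, 0.0358]
tool_rot: [3.14, 0.005, -3.113]
contact_force: [-0.1, -0.1, 0.7]
width: 0.0001
time_s: 73.28
tcp_pos: [0.4671, 0.233, 0.0353]
tool_rot: [3.14, 0.003, -3.112]
contact_force: [-0.0, -0.2, -0.3]
width: -0.0003
units [ 0.12 -0.41 -0.18] [-0.01  0.02 -0.01] F [-0.  -0.2 -0.3] -0.00025740741231545426
```

```bash
python3 -m jog '[[0,0.1,-0.2,-0.1,0,0.02,0],[0,0,-0.12,0,0,0,0],[0,0,-0.1,0,0,0,0],[0,0,0,0,0,0,0]]'
python3 -m jog '[[0,0,0.25,0,0,0,0],[0,0.45,0,0,0,0,0],[0,0.45,0,0,0,0,0],[0,0,0,0,0,0,0]]'
python3 -m jog '[[0,0,-0.15,0,0,0,0],[0,0,-0.12,0,0,0,0],[0,0,-0.02,0,0,0,0],[0,0,0,0,0,0,0]]'
python3 -m jog '[[0,0,0.4,0,0,0,0],[0,0,0.2,0.8,0,0,0],[0,0,0,1,0,0,0],[0,0.5,-0.3,1,0,0,0],[0,1,-0.5,1,0,0,0],[0,1,-0.5,1,0,0,0],[0,0.8,-0.3,0.5,0,0,0],[0,0,0,0,0,0,0]]'
python3 - <<'E'
from h import *
save('wrist','w14')
c,s=np.cos(np.radians(91.6)),np.sin(np.radians(91.6)); M=np.array([[c,-s],[s,c]])
P=cloud('wrist','w14').reshape(-1,3); P=P[(P[:,2]>.05)&(P[:,2]<.0615)]; d=(P[:,:2]-[.6165,.124])@M
print([(y,np.percentile(d[(abs(d[:,1]-y/1000)<.003)&(d[:,0]>.06)&(d[:,0]<.12),0],97).round(4)) for y in range(32,158,8) if ((abs(d[:,1]-y/1000)<.003)&(d[:,0]>.06)&(d[:,0]<.12)).any()])
u,v=proj('wrist',[[.52,.18,.057]],'w14')[0].astype(int); print(u,v); im=cv2.imread('pics/w14.png')[max(0,v-110):v+110,max(0,u-100):u+100]; cv2.imwrite('pics/c14.png',cv2.resize(im,None,fx=2.7,fy=2.7,interpolation=cv2.INTER_CUBIC))
E
```

```text
time_s: 73.78
tcp_pos: [0.4708, 0.2197, 0.0324]
tool_rot: [3.139, 0.001, -3.112]
contact_force: [0.6, 0.4, 0.2]
width: 0.0001
time_s: 74.28
tcp_pos: [0.5009, 0.2276, 0.0325]
tool_rot: [3.14, 0.003, -3.112]
contact_force: [0.8, 0.1, 0.8]
width: 0.0001
time_s: 74.78
tcp_pos: [0.5005, 0.2188, 0.0324]
tool_rot: [3.138, 0.002, -3.112]
contact_force: [1.2, 0.9, -0.6]
width: -0.0001
time_s: 75.78
tcp_pos: [0.5986, 0.1914, 0.1946]
tool_rot: [-3.141, -0.001, -3.108]
contact_force: [-0.2, 0.7, 0.6]
width: 0.0003
[(32, np.float64(0.0845)), (40, np.float64(0.0851)), (48, np.float64(0.0849)), (56, np.float64(0.0841)), (64, np.float64(0.0854)), (72, np.float64(0.0861)), (80, np.float64(0.0858)), (88, np.float64(0.0852)), (96, np.float64(0.0816)), (104, np.float64(0.0822)), (112, np.float64(0.0827)), (120, np.float64(0.0834)), (128, np.float64(0.0833)), (136, np.float64(0.0839)), (144, np.float64(0.0844)), (152, np.float64(0.0846))]
313 135
```

View pics/c14.png

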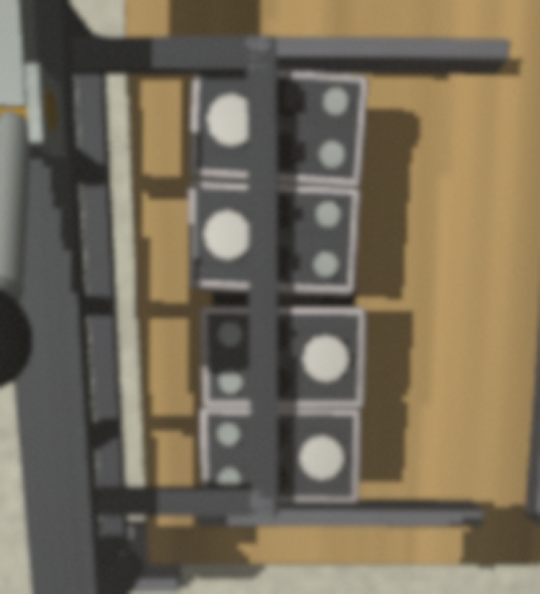

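```bash
python3 - <<'E'
from h import *
c,s=np.cos(np.radians(91.6)),np.sin(np.radians(91.6)); M=np.array([[c,-s],[s,c]])
P=cloud('wrist','w14').reshape(-1,3); d=(P[:,:2]-[.6165,.124])@M
for y0,y1 in ((.15,.165),(.18,.195)):
    m=(abs(d[:,0])<.02)&(d[:,1]>y0)&(d[:,1]<y1)&(P[:,2]>.103); print(y0,m.sum(),d[m,0].mean(),np.median(P[m,2]))
print(get_state()['contact_force'],close_job())
E
```

```text
0.15 516 0.002110218495111666 0.11786837099311995
0.18 0 nan nan
the job is handed in; nothing more can be done
[-0.27707384  0.33846475 -0.13010912] None<stdin>:5: RuntimeWarning: Mean of empty slice.
  ret = ret.dtype.type(ret / rcount)
  return _methods._mean(a, axis=axis, dtype=dtype,
```

The job is handed in with every step done in order, but the row of modules is not perfectly square. I opened the gate by its lever and stood all four grey modules on the strip. I then swung the gate shut and turned the nut clockwise about 5.6 rad, until the torque rose sharply at its stop.

**Gate and latch:** after closing, the latch bar and ball heights matched the original latched state (bar at 118 mm). The last view again put the bar at 118 mm, but it did not show the stretch nearest the catch.

**Nut:** its top is down from about 135 mm to 129 mm, as expected when tight.

**Row:** it was square when I placed it. By the time the gate was shut, the two modules nearest the latch had shifted about 5 mm toward the gate and turned about 5°. I don't know the cause; it may have been the announced knock.
- **Mending:** I only noticed after tightening the nut, so I nudged them back with the gate already shut, which is out of the asked order.
- **What remains:** those two modules still sit up to about 3 mm forward and are turned roughly 2–4°. There is a gap of about 3 mm in the middle of the row.

**Other objects:** I did not touch the mug, jar, screwdriver or yellow look-alike. At hand-in the robot was clear of everything.

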